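Restock the cover plates and set the stock marker

ROBOT

A 6-joint arm with a two-finger parallel gripper is mounted at the origin on the work surface. World frame = base frame: x ahead of the robot, y to its left, z up, the work surface at z = 0. Lengths are in m, angles in rad, forces in N, time in s.
With the tool pointing down it reaches from about 0.25 to 0.725 m from the base axis. Payload 4 kg.
Tool frame: the origin (TCP) lies on the centre line of the jaws, within the pads' length; the fingertips stand tip_reach ahead of it and the grasp point (between the pads) lies 5 mm behind it (tip_reach is the distance from the TCP to the fingertips, in m); z points along the fingers, y is the direction in which the jaws open and shut (so a half turn about z gives the same grasp; the last joint's range is limited). The gripper opens to 85 mm and grips with 20 to 120 N. Pads are 22 mm wide; open, the fingers measure 114 mm over their backs; the gripper's body (76 mm by 85 mm) begins 54 mm behind the grasp point. The pads swing forward as they close: fully open they stand 13 mm farther back than shut.
Start: joints at [1.234, 0.241, 0.005, 1.335, 0, 1.571], TCP at [0.165, 0.472, 0.217] pointing down, gripper open.
Joint ranges: [-2.72, 2.72], [-1.05, 1.87], [-1.09, 1.28], [-1.99, 2.15], [-1.42, 1.44], [-3.14, 3.14]. Speed limits (rad/s): [2.79, 2.79, 3.14, 3.14, 3.14, 3.14].

INTERFACE

Orientations are given as a unit quaternion [x, y, z, w].
In Python, from workcell import * gives the robot as it stands.
- The arm moves only by the tool arm_command, never from a script. Its arguments are lists of equal length, an entry for each row: "translation": the shift along the tool's x, y, z in cm, a list of three; "turn": the turn about the tool's z in rad; "hand": the closure, from 0 (fully open) to 1 (shut). In form: {"translation": [[x, y, z], ...], "turn": [turn, ...], "hand": [hand, ...]}. A call has 1 to 5 rows; each row is the pose to reach, as a shift and turn from the pose commanded when the call began, along the tool's axes at that moment; what a row does not reach only later rows make up. A row lasts 1/12 s, in which the tool goes at most 41.7 mm and 7.16 degrees, less where a joint would pass 70% of its speed; a pose out of reach is approached as far as the arm can. A call with a gripper value outside its range is refused whole. The fingers move at their own pace and stop on an object; the grip force is fixed at half the most. Time passes only in rows, so rows that repeat a pose let the fingers close. It gives the time, the measured TCP pose, the force and the opening at its end, in the units of the state.
- get_obs(): the state, without advancing time (a new reading comes with each control period).
- camera(name): name is "scene" or "top" or "wrist"; returns (picture, depth): 384x512x3 uint8, red, green, blue; 384x512 float32, m along the optical axis (not along the pixel's ray), 0 where there is no reading.
- camera_info(name): a dict with "mtx" (3x3 intrinsics, pixels), "dist_coeffs" ([k1, k2, p1, p2, k3] as OpenCV has them; the pictures are not rectified), "world_to_cam" (4x4, takes a point from world to camera coordinates). Camera axes: x right, y down, z forward; pixel columns grow to the right and rows downward; lengths in m; the calibration is good to about 2 mm. A picture is of the moment at which its call begins: read the wrist's pose just before it. camera_info takes no time and is no camera call; for the wrist camera it gives the pose at the moment of the call.
- job_done(): hands the job in, once; it reports no verdict.
Trained networks look in the newest picture that a camera, given by its name, has taken for a name from the list of things; names that differ only in an ending like _2 or _b are one class to them, and where a whole thing is asked for, a point or a joint stands for the part that bears it (a point fixed in the world has none). Each returns a list of dicts, best first, with "conf" (0 to 1); they miss things now and then, are a little off and sometimes report something else, mostly with a low value. They report only what shows in the picture. A call takes as long as a camera call.
- search_frame(camera, name): "location" ([row, column] in pixels, amid what is visible of it).
- spot_point(camera, name): "location" ([row, column] in pixels: a listed point, or the origin of a listed thing).
The state is a dict: "clock": time; "joint_pos": joint angles; "joint_vel": joint speeds; "tau": joint torques, N m; "eef_pos": TCP position; "tool_rot": TCP orientation; "ft_force": force on the tool from outside, world axes, zero at the start; "ft_torque": the same for the moment, N m; "grip_width": finger opening in m.
Only numpy, scipy, OpenCV 4.12 (cv2) and the standard library are available. Lean on these libraries where they do the work, as an engineer would, in place of code of your own. Each camera call takes 0.05 s, during which the arm holds its last target. There are 200 camera calls.

TASK

Put the returned cover plates back in stock: take every plate off the two sloping stands and lower it (do not drop it) into the tine rack, each standing upright in a slot of its own, any order. Once all are in, hook the stock marker onto the bar near its left end (the end towards the middle of the counter), then slide it along the bar, without lifting it off, until its hook sits in the middle of the white band, and leave it hanging there. Leave the bin, spray can, roll and carton where they are.

Things in the scene. Friction and masses are not known exactly. Their poses are not given: they have to be found in the camera images.
- cover1: aluminium cover plate: solid disc 110 mm across, 10 mm thick, 250 g; may be absent (None). Origin: the disc's centre; x = the disc's axis. Leans 30 degrees from upright on its stand, top edge towards the robot; its upper 45 mm stand free, to be pinched across the thickness with the tool tilted into the disc's plane. Starts on the near stand, right place (as seen from the robot).
- cover2: aluminium cover plate: solid disc 110 mm across, 10 mm thick, 250 g; may be absent (None). Origin: the disc's centre; x = the disc's axis. Leans 30 degrees from upright on its stand, top edge towards the robot; its upper 45 mm stand free, to be pinched across the thickness with the tool tilted into the disc's plane. Starts on the near stand, left place (as seen from the robot).
- cover3: aluminium cover plate: solid disc 110 mm across, 10 mm thick, 250 g; may be absent (None). Origin: the disc's centre; x = the disc's axis. Leans 30 degrees from upright on its stand, top edge towards the robot; its upper 45 mm stand free, to be pinched across the thickness with the tool tilted into the disc's plane. Starts on the far stand, right place (as seen from the robot).
- cover4: aluminium cover plate: solid disc 110 mm across, 10 mm thick, 250 g; may be absent (None). Origin: the disc's centre; x = the disc's axis. Leans 30 degrees from upright on its stand, top edge towards the robot; its upper 45 mm stand free, to be pinched across the thickness with the tool tilted into the disc's plane. Starts on the far stand, left place (as seen from the robot).
- stand_near: fixed white sheet-metal stand nearer the robot, base 100 x 250 mm, origin under its centre on the counter. Holds up to two plates side by side, centres at x 0, y +-60, z 70 mm, tops at 120 mm, leaning 30 degrees to -x on two pegs under the rim and a sloping sheet behind, which ends 8 mm up the slope past the plate's centre.
- stand_far: the same kind of stand, farther from the robot, behind the first.
- rack: fixed rack, base 100 (x) x 275 (y) mm, origin under its centre. Two bars along y (radius 5 mm, at x +-32, z 20 mm) carry the plates' rims; on each, five hairpin tines of 6 mm wire, 36 mm wide, rise to 83 mm. Four slots 56 mm apart along y, each 20 mm clear. A seated plate has its axis along the rack's y, its centre at x 0, 71 mm above the counter, its top at 126 mm.
- slot1 (a point): centre of a plate seated in slot 1 of the rack (1 at the rack's +y end, 4 at its -y end): at rack x 0, y 84 mm, 71 mm above the counter. Axes as the rack's.
- slot2 (a point): centre of a plate seated in slot 2 of the rack (1 at the rack's +y end, 4 at its -y end): at rack x 0, y 28 mm, 71 mm above the counter. Axes as the rack's.
- slot3 (a point): centre of a plate seated in slot 3 of the rack (1 at the rack's +y end, 4 at its -y end): at rack x 0, y -28 mm, 71 mm above the counter. Axes as the rack's.
- slot4 (a point): centre of a plate seated in slot 4 of the rack (1 at the rack's +y end, 4 at its -y end): at rack x 0, y -84 mm, 71 mm above the counter. Axes as the rack's.
- rail: fixed horizontal steel bar along its own y axis, 14 mm thick, 320 mm long between two posts (14 x 10 mm at y +-160 mm, 185 mm tall). Bar axis 170 mm above the counter, its top 177 mm. Origin on the counter under the middle of the bar.
- rail_entry (a point): point on top of the bar near its left end (+y, the end towards the middle of the counter), 55 mm from the left post's middle: where the marker is to be hooked on (anywhere within about 30 mm).
- band: white band 56 mm long round the bar: the mark. Origin in its middle on the bar's axis; y along the bar. It lies 105 to 205 mm along the bar from rail_entry.
- marker: loose steel marker 165 mm tall, 220 g, on a foot 56 (x) x 70 (y) x 12 mm; origin under it. A strip (y 26 mm) rises on +x and bends into a down-open hook, 26 mm inside (x), roof 115 mm up, lip on -x down to 85 mm. The foot is under the hook, so the bar must enter sideways from -x, below the lip. On top a black tab 10 (x) x 26 mm, 123 to 165 mm up, to pinch across x. Either side may face the robot.
- hook (a point): middle of the roof inside the marker's hook, 115 mm above the marker's origin; marker axes. On the rail it lies on top of the bar.
- parts_bin: white open parts bin 110 x 160 x 70 mm, loose; leave alone. Origin under its centre.
- spray_can: grey spray can 60 mm in diameter, 170 mm tall, loose; leave alone. Origin under its centre.
- tape_roll: cardboard-brown roll 70 mm in diameter, 45 mm tall, loose; leave alone. Origin under its centre.
- carton: closed cardboard carton 140 x 110 x 90 mm, loose; leave alone. Origin under its centre.

How it is judged:
On the way, in this order (a step that is already met when the one before it is completed fails the run):
1. all the cover plates stand in slots of the rack, released (z of cover1 in the frame of rack between 0.0648 and 0.0768 m and x of cover1 in the frame of rack between -0.01 and 0.01 m and y of cover1 in the frame of rack between -0.11 and 0.11 m and angle between the x axis of each of cover1, cover2, cover3, cover4 and the y axis of rack, either way round below 0.25 rad and linear speed of each of cover1, cover2, cover3, cover4 below 0.03 m/s and contact force between the fingers and cover1 below 0.1 N and z of cover2 in the frame of rack between 0.0648 and 0.0768 m and x of cover2 in the frame of rack between -0.01 and 0.01 m and y of cover2 in the frame of rack between -0.11 and 0.11 m and contact force between the fingers and cover2 below 0.1 N and z of cover3 in the frame of rack between 0.0648 and 0.0768 m and x of cover3 in the frame of rack between -0.01 and 0.01 m and y of cover3 in the frame of rack between -0.11 and 0.11 m and contact force between the fingers and cover3 below 0.1 N and z of cover4 in the frame of rack between 0.0648 and 0.0768 m and x of cover4 in the frame of rack between -0.01 and 0.01 m and y of cover4 in the frame of rack between -0.11 and 0.11 m and contact force between the fingers and cover4 below 0.1 N), for 0.2 s.
2. the marker's hook is on the bar near its left end (within 3 cm of the entry point) (z of hook in the frame of rail between 0.165 and 0.184 m and x of hook in the frame of rail between -0.012 and 0.012 m and angle between the y axis of marker and the y axis of rail, either way round below 0.3 rad and angle between marker's own z axis and vertical below 0.3 rad and y of hook in the frame of rail between 0.075 and 0.135 m), for 0.2 s.
3. the marker hangs on the bar with its hook in the middle of the band (z of hook in the frame of rail between 0.165 and 0.184 m and x of hook in the frame of rail between -0.012 and 0.012 m and angle between the y axis of marker and the y axis of rail, either way round below 0.3 rad and angle between marker's own z axis and vertical below 0.3 rad and y of hook in the frame of band between -0.014 and 0.014 m and linear speed of marker below 0.15 m/s), for 0.2 s.
At the end, for the whole second after the job is handed in: Every plate rests on both bars in a slot (within 6 mm in height, 10 mm across, 0.25 rad in axis), still and released; the marker hangs on the bar, at most swaying gently (under 0.15 m/s), within 0.3 rad of upright and square to it, hook within 14 mm of the band's middle (all of step 1 and all of step 3 and angular speed of marker below 2 rad/s); the robot touches nothing.
It fails at once if one of the bystanders (bin, spray can, roll, carton) was moved by more than 3 cm (distance of any of parts_bin, spray_can, tape_roll, carton from where it was at the start of the episode above 0.03 m).
It fails at once if the marker was carried above the bar instead of being slid along it (hook roof 18 to 73 mm above the bar's top, past the entry end) (x of hook in the frame of rail between -0.03 and 0.03 m and y of hook in the frame of rail between -0.15 and 0.06 m and z of hook in the frame of rail between 0.195 and 0.25 m).
It fails at once if a cover plate was dropped into the rack instead of lowered (faster than 0.7 m/s between the tines) ((x of cover1 in the frame of rack between -0.04 and 0.04 m and y of cover1 in the frame of rack between -0.13 and 0.13 m and z of cover1 in the frame of rack below 0.115 m and linear speed of cover1 above 0.7 m/s) or (x of cover2 in the frame of rack between -0.04 and 0.04 m and y of cover2 in the frame of rack between -0.13 and 0.13 m and z of cover2 in the frame of rack below 0.115 m and linear speed of cover2 above 0.7 m/s) or (x of cover3 in the frame of rack between -0.04 and 0.04 m and y of cover3 in the frame of rack between -0.13 and 0.13 m and z of cover3 in the frame of rack below 0.115 m and linear speed of cover3 above 0.7 m/s) or (x of cover4 in the frame of rack between -0.04 and 0.04 m and y of cover4 in the frame of rack between -0.13 and 0.13 m and z of cover4 in the frame of rack below 0.115 m and linear speed of cover4 above 0.7 m/s)).
Of cover1, cover2, cover3, cover4 only 2 to 4 are there at a start; the rules pass over those that are not, and their reading is None.
At some moment in a run one of marker may be knocked a few centimetres aside while the robot is not near it.
It also fails if it takes over 210 s, if anything falls off the work surface, if the arm or the gripper's body presses on something with over 40 N, if the wrist force passes 120 N, or if a joint passes its speed limit or range.

## Working session

There is one attempt and no reset: what is moved stays moved. The work goes in short steps, Python scripts to look and compute and a tool call to move; the robot and the scene stay as the last step left them, time stands still between calls to the robot, and variables do not carry over. Pictures are saved under pics/ and viewed, about 12 in all and at most 16, crops included, and the job is handed in when it is done.

Besides the shell and the picture viewer there is one more tool, called after "Request:" as a command line: name --pt "numbers of a row" for each row, then --argument value for the rest. arm_command: Moves the arm, as the interface text tells. Its arguments: {"type":"object","properties":{"translation":{"type":"array","items":{"type":"array","items":{"type":"number"}}},"turn":{"type":"array","items":{"type":"number"}},"hand":{"type":"array","items":{"type":"number"}}},"required":["translation","turn","hand"]}

```bash
ls; mkdir -p pics
cat > h.py <<'E'
from workcell import *
import numpy as np, cv2
def grab(n):
    info=camera_info(n); p,d=camera(n); return p,d,info
def xyz(d,info):
    h,w=d.shape; u,v=np.meshgrid(np.arange(w),np.arange(h))
    pt=cv2.undistortPoints(np.stack([u,v],-1).reshape(-1,1,2).astype(np.float64),info["mtx"].__array__() if hasattr(info["mtx"],'__array__') else np.array(info["mtx"]),np.array(info["dist_coeffs"])).reshape(h,w,2)
    c=np.concatenate([pt*d[...,None],d[...,None]],-1)
    T=np.linalg.inv(np.array(info["world_to_cam"])); P=c@T[:3,:3].T+T[:3,3]
    P[d==0]=np.nan; return P
def save(n,p,s=1.5): cv2.imwrite('pics/'+n,cv2.resize(cv2.cvtColor(p,cv2.COLOR_RGB2BGR),None,fx=s,fy=s))
def at(P,rc,k=2):
    r,c=np.round(rc).astype(int); return np.nanmedian(P[max(r-k,0):r+k+1,max(c-k,0):c+k+1].reshape(-1,3),0)
E
python3 - <<'E'
from h import *
print(get_obs())
for n in ("scene","top"):
    p,d,i=grab(n); save(n+'1.png',p); P=xyz(d,i); np.savez(n+'1.npz',P=P,p=p,d=d)
    print(n,np.array(i["mtx"]).round(1).tolist(),np.linalg.inv(np.array(i["world_to_cam"])).round(3).tolist())
    for t in ["cover1","stand_near","stand_far","rack","rail","marker","parts_bin","spray_can","tape_roll","carton"]:
        for r in search_frame(n,t)[:5]:
            if r["conf"]>.3: print(n,t,round(r["conf"],2),np.round(r["location"]),at(P,r["location"]).round(3))
    for t in ["rack","rail","marker","hook","band","rail_entry","stand_near","stand_far","slot1","slot4"]:
        for r in spot_point(n,t)[:2]:
            if r["conf"]>.3: print(n,'pt',t,round(r["conf"],2),np.round(r["location"]),at(P,r["location"]).round(3))
E
```

```text
pics
{'clock': 0.0, 'joint_pos': array([1.23401000e+00, 2.41395671e-01, 3.72248075e-03, 1.33517941e+00,
       7.37900678e-06, 1.57077654e+00]), 'joint_vel': array([ 0.00113074,  0.00082717, -0.00013802,  0.00017021,  0.0002107 ,
        0.00048908]), 'tau': array([ 4.84125303e-04, -3.72318649e+01,  2.52407598e+01,  1.71703252e-02,
        1.28664656e-04,  7.20194805e-06]), 'eef_pos': array([0.16500951, 0.47129429, 0.21622095]), 'tool_rot': array([ 1.67588620e-01,  9.85856479e-01, -1.01297135e-03, -1.75961018e-04]), 'ft_force': array([-0.10340408,  0.26390246,  0.1977851 ]), 'ft_torque': array([-0.00014434,  0.0596359 , -0.02734196]), 'grip_width': 0.08554728278491457}
scene [[496.0, 0.0, 247.6], [0.0, 496.0, 193.5], [0.0, 0.0, 1.0]] [[0.769, 0.52, -0.371, 1.035], [0.638, -0.613, 0.466, -0.63], [0.015, -0.595, -0.803, 1.188], [0.0, 0.0, 0.0, 1.0]]
scene cover1 0.9 [120. 294.] [0.449 0.332 0.075]
scene cover1 0.84 [143. 266.] [0.441 0.202 0.072]
scene cover1 0.72 [159. 331.] [0.63  0.269 0.08 ]
scene cover1 0.43 [238. 169.] [ 0.425 -0.203  0.009]
scene stand_near 0.87 [152. 277.] [0.4
[... 2267 characters left out ...]
.389  0.091]
top pt rack 0.6 [237. 315.] [ 0.426 -0.183  0.009]
top pt marker 0.69 [192. 247.] [0.555 0.019 0.125]
top pt hook 0.61 [190. 246.] [0.56  0.021 0.13 ]
top pt band 0.52 [163. 388.] [ 0.615 -0.379  0.178]
top pt band 0.32 [236. 294.] [ 0.431 -0.118  0.009]
top pt rail_entry 0.71 [162. 324.] [ 0.623 -0.199  0.178]
top pt stand_near 0.77 [237. 170.] [0.435 0.25  0.089]
top pt stand_far 0.86 [178. 187.] [0.616 0.207 0.069]
top pt stand_far 0.69 [237. 183.] [0.434 0.212 0.085]
top pt slot1 0.77 [236. 308.] [ 0.43  -0.161  0.009]
top pt slot1 0.72 [236. 332.] [ 0.427 -0.236  0.01 ]
top pt slot4 0.77 [236. 308.] [ 0.43  -0.161  0.009]
top pt slot4 0.72 [236. 332.] [ 0.427 -0.236  0.01 ]
```

View pics/top1.png

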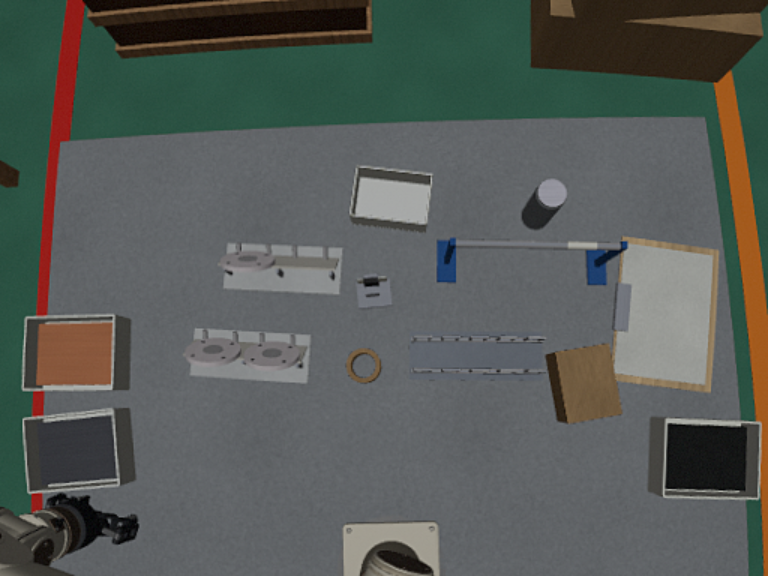

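View pics/scene1.png

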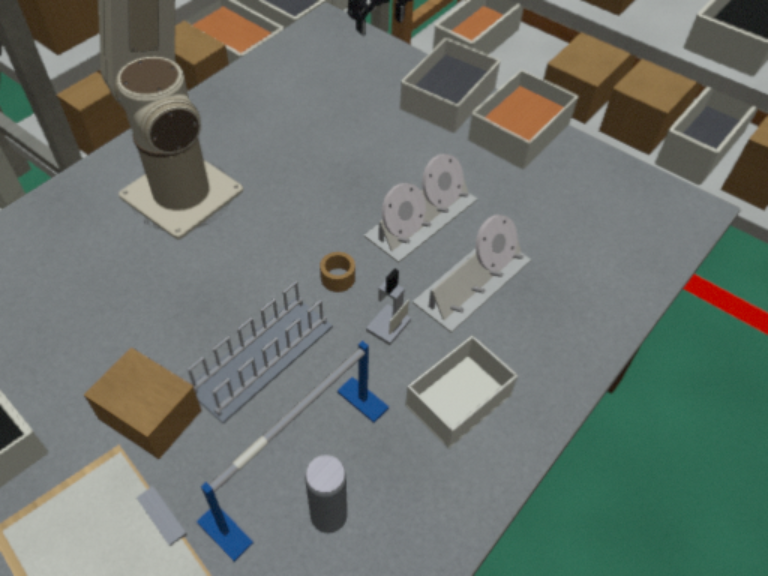

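```bash
cat > m.py <<'E'
from h import *
from scipy.optimize import least_squares
S={n:np.load(n+'1.npz') for n in("scene","top")}
def box(n,x0,x1,y0,y1,z0,z1):
    P=S[n]['P'].reshape(-1,3); C=S[n]['p'].reshape(-1,3).astype(int)
    m=(P[:,0]>x0)&(P[:,0]<x1)&(P[:,1]>y0)&(P[:,1]<y1)&(P[:,2]>z0)&(P[:,2]<z1); return P[m],C[m]
if __name__=="__main__":
  for n in S:
    print('==',n)
    Q,_=box(n,.3,.8,-.1,.1,-.02,.003); print('floor z',np.median(Q[:,2]))
    for nm,x,y in(("c2",.44,.335),("c1",.435,.215),("c4",.615,.27)):
        Q,_=box(n,x-.08,x+.09,y-.065,y+.065,.035,.14)
        # plane RANSAC
        rng=np.random.default_rng(0);best=None
        for _ in range(300):
            a=Q[rng.choice(len(Q),3,False)];nn=np.cross(a[1]-a[0],a[2]-a[0]);L=np.linalg.norm(nn)
            if L<1e-6: continue
            nn/=L
            if abs(nn[2]-.5)>.2 and abs(-nn[2]-.5)>.2: continue
            m=abs((Q-a[0])@nn)<.003
            if best is None or m.sum()>best.sum(): best=m
        I=Q[best];c=I.mean(0);nn=np.linalg.svd(I-c)[2][2];nn*=np.sign(nn[2])
        e1=np.cross([0,0,1.],nn);e1/=np.linalg.norm(e1);e2=np.cross(nn,e1)
        ab=np.stack([(I-c)@e1,(I-c)@e2],1).astype(np.float32)
        (u,v),r=cv2.minEnclosingCircle(ab)
        print(nm,len(I),'n',nn.round(3),'face ctr',(c+u*e1+v*e2).round(4),'r',round(r,4),'ctr',(c+u*e1+v*e2-.005*nn).round(4),'top z',Q[:,2].max().round(4))
    for nm,b in(("near",(.37,.52,.1,.42,.001,.02)),("far",(.55,.7,.08,.36,.001,.02)),("rackbase",(.36,.5,-.36,-.02,.004,.016))):
        Q,_=box(n,*b);print(nm,len(Q),cv2.minAreaRect(Q[:,:2].astype(np.float32)),np.median(Q[:,2]).round(4))
    Q,_=box(n,.36,.5,-.36,-.02,.06,.1);
    for s in(0,1):
        q=Q[(Q[:,0]>.43)==s];print('tines',s,len(q),q[:,0].mean().round(4),np.polyfit(q[:,1],q[:,0],1).round(4),'y',q[:,1].min().round(4),q[:,1].max().round(4),'z',q[:,2].max().round(4)); print(np.histogram(q[:,1],40,(-.35,-.02))[0])
    Q,C=box(n,.56,.7,-.47,-.1,.165,.185);print('rail',len(Q),np.polyfit(Q[:,1],Q[:,0],1).round(4),Q[:,1].min().round(3),Q[:,1].max().round(3),np.median(Q[:,2]))
    w=(C.min(1)>np.percentile(C.min(1),70));print('bright y',np.percentile(Q[w,1],[2,10,50,90,98]).round(4))
    print(np.c_[np.round(np.linspace(-.44,-.12,33),3)[:-1],[np.median(C[(Q[:,1]>=a)&(Q[:,1]<a+.01)].min(1)) if ((Q[:,1]>=a)&(Q[:,1]<a+.01)).any() else 0 for a in np.linspace(-.44,-.12,33)[:-1]]].tolist())
    Q,C=box(n,.5,.65,-.06,.1,.003,.2)
    for z0,z1 in((.003,.02),(.02,.08),(.08,.115),(.115,.125),(.125,.175)):
        q=Q[(Q[:,2]>z0)&(Q[:,2]<=z1)]
        if len(q)>3: print('mk',z0,z1,len(q),q.mean(0).round(4),cv2.minAreaRect(q[:,:2].astype(np.float32)))
for n in S:
    p=S[n]['p']; r,c=((95,235) if n=='top' else (0,0))
im=S['scene']['p'][165:250,225:310]; im2=S['top']['p'][165:225,215:275]
a=cv2.resize(im,(400,400),interpolation=cv2.INTER_CUBIC);b=cv2.resize(im2,(400,400),interpolation=cv2.INTER_CUBIC)
if __name__=="__main__": save('mk1.png',np.hstack([a,b]),1)
E
python3 m.py
```

```text
== scene
floor z -0.001316137481290225
c2 509 n [ 0.863 -0.063  0.501] face ctr [0.4521 0.3315 0.0682] r 0.0625 ctr [0.4478 0.3318 0.0657] top z 0.1189
c1 560 n [ 0.865 -0.082  0.494] face ctr [0.4405 0.2177 0.0709] r 0.0571 ctr [0.4361 0.2181 0.0684] top z 0.1236
c4 580 n [ 0.864 -0.059  0.5  ] face ctr [0.6335 0.2665 0.0712] r 0.0569 ctr [0.6291 0.2668 0.0687] top z 0.1176
near 769 ((0.4448469281196594, 0.257581889629364), (0.14828607439994812, 0.314916729927063), 0.02115637995302677) 0.0039
far 956 ((0.6257402896881104, 0.2173735499382019), (0.2738431692123413, 0.14823050796985626), 89.62388610839844) 0.0043
rackbase 1846 ((0.4338737726211548, -0.1926150918006897), (0.3307255208492279, 0.13069818913936615), 87.5807876586914) 0.0072
tines 0 467 0.3999 [-0.0037  0.3989] y -0.3599 -0.0598 z 0.0948
[89 35  0  8 11  7  9 16  1  0 11  9  7  7 13  0  0 14  5  7 10  7  0  0
 13  6  6 12  2  0  5 10  7  5 13  2  0  0  0  0]
tines 1 228 0.4617 [0.0387 0.4693] y -0.3213 -0.0639 z 0.0872
[ 0  0  0 11  9  9  7 14  0  0 13  8  7 12  7  0  3 13  6  7 13  2  0  7
 10  7  7 13  0  0 13  5  7  4 14
[... 3116 characters left out ...]
0.5749887228012085, 0.020363979041576385), (0.15933071076869965, 0.14966073632240295), 89.89093017578125)
mk 0.02 0.08 57 [0.6001 0.048  0.0515] ((0.5964562892913818, 0.05021820217370987), (0.12476621568202972, 0.03595837950706482), 63.636478424072266)
mk 0.08 0.115 14 [0.5491 0.0182 0.1001] ((0.5595967173576355, 0.009719527326524258), (0.01964174211025238, 0.043781816959381104), 59.2181396484375)
mk 0.115 0.125 48 [0.563  0.0175 0.1225] ((0.565359890460968, 0.018551521003246307), (0.038977429270744324, 0.025542093440890312), 3.6375138759613037)
mk 0.125 0.175 80 [0.562  0.0185 0.1489] ((0.5637195706367493, 0.018509596586227417), (0.03570717200636864, 0.02570817805826664), 3.643848180770874)
```

View pics/mk1.png

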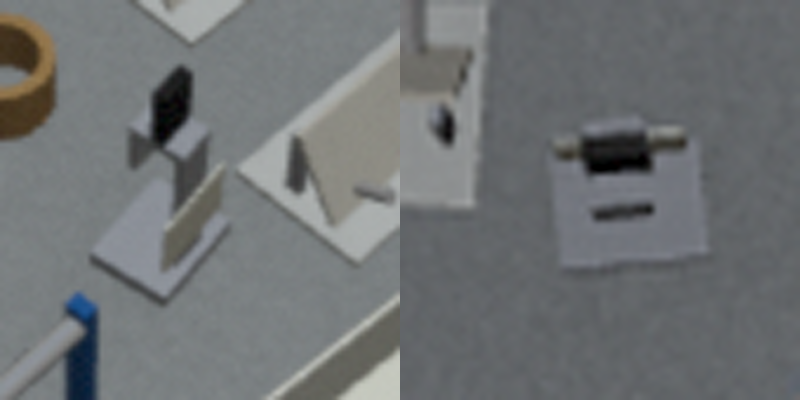

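```bash
cat >> h.py <<'E'
def head(o=None):
    from scipy.spatial.transform import Rotation as R
    o=o or get_obs(); y=R.from_quat(o["tool_rot"]).as_matrix()[:,1]; return np.arctan2(y[1],y[0])
def plan(*wps):
    """waypoints (x,y,z,heading of tool y); prints shift(cm, tool axes at the leg's start), turn"""
    o=get_obs(); p=np.array(o["eef_pos"]); h=head(o); print('now',p.round(4),'head',round(h,3),'w',round(o["grip_width"],4),'F',np.round(o["ft_force"],1),'t',round(o["clock"],1),'j',np.round(o["joint_pos"],2))
    for w in wps:
        q=np.array(w[:3]); g=w[3]; d=q-p; ty=np.array([np.cos(h),np.sin(h)]); tx=np.array([np.sin(h),-np.cos(h)])*-1
        tx=np.array([-np.sin(h),np.cos(h)])*1.0; tx=-tx if False else tx
        # z down, right handed: x = y cross z
        tx=np.cross([ty[0],ty[1],0],[0,0,-1])[:2]
        print('  leg cm',np.round([d[:2]@tx*100,d[:2]@ty*100,-d[2]*100],2),'turn',round(h-g,3),'rows',round(max(np.linalg.norm(d)/.0417,abs(h-g)/.125),1))
        p=q; h=g
E
python3 - <<'E'
import workcell; print([k for k in dir(workcell) if k[0]!='_'], getattr(workcell,'tip_reach',None))
from m import *
for n in S:
  for s,(a,b) in enumerate(((.38,.415),(.445,.48))):
    Q,_=box(n,a,b,-.335,-.04,.07,.088); y=np.sort(Q[:,1]); g=np.split(y,np.where(np.diff(y)>.008)[0]+1)
    print(n,s,len(Q),np.polyfit(Q[:,1]+.19,Q[:,0],1).round(4),[((k[0]+k[-1])/2).round(4) for k in g if len(k)>3],[(k[-1]-k[0]).round(3) for k in g if len(k)>3])
hd=-.08
# c2 first
plan((.165,.472,.25,0.65),(.165,.472,.25,.1),(.30,.40,.25,-.08),(.445,.336,.22,-.08),(.4476,.339,.10,-.08))
E
```

```text
['Unreachable', 'camera', 'camera_info', 'get_obs', 'job_done', 'search_frame', 'spot_point', 'tip_reach'] 0.014
scene 0 176 [0.0395 0.3978] [np.float64(-0.301), np.float64(-0.2466), np.float64(-0.1902), np.float64(-0.1333), np.float64(-0.0777)] [np.float64(0.035), np.float64(0.036), np.float64(0.035), np.float64(0.036), np.float64(0.036)]
scene 1 182 [0.0382 0.4619] [np.float64(-0.3035), np.float64(-0.2484), np.float64(-0.1929), np.float64(-0.1377), np.float64(-0.0813)] [np.float64(0.034), np.float64(0.034), np.float64(0.035), np.float64(0.034), np.float64(0.035)]
top 0 129 [0.0292 0.3955] [np.float64(-0.3341), np.float64(-0.2985), np.float64(-0.2432), np.float64(-0.1875), np.float64(-0.1308), np.float64(-0.0742)] [np.float64(0.002), np.float64(0.035), np.float64(0.035), np.float64(0.035), np.float64(0.032), np.float64(0.035)]
top 1 122 [0.0457 0.459 ] [np.float64(-0.3018), np.float64(-0.2468), np.float64(-0.189), np.float64(-0.1336), np.float64(-0.0779)] [np.float64(0.032), np.float64(0.036), np.float64(0.032), np.float64(0.032), np.float64(0.032)]
now [0.1652 0.4719 0.2171] head 1.234 w 0.0851 F [1.1 0.1 0.8] t 2.1 j [1.23 0.24 0.   1.34 0.   1.57]
  leg cm [ 0.03  0.   -3.29] turn 0.584 rows 4.7
  leg cm [ 0.  0. -0.] turn 0.55 rows 4.4
  leg cm [-8.51 12.71 -0.  ] turn 0.18 rows 3.7
  leg cm [-5.22 14.97  3.  ] turn 0.0 rows 3.9
  leg cm [ 0.32  0.24 12.  ] turn 0.0 rows 2.9
```

Request:
arm_command --pt "0 0 -3.3" --pt "0 0 -3.3" --pt "0 0 -3.3" --pt "0 0 -3.3" --pt "0 0 -3.3" --turn '[0.584,0.584,0.584,0.584,0.584]' --hand '[0,0,0,0,0]'

```text
clock: 2.52
eef_pos: [0.1653, 0.472, 0.2503]
tool_rot: [0.447, 0.895, 0.0, -0.0]
ft_force: [0.2, -0.7, 0.2]
grip_width: 0.0855
```

Request:
arm_command --pt "0 0 0" --pt "0 0 0" --pt "0 0 0" --pt "0 0 0" --pt "0 0 0" --turn '[0.55,0.55,0.55,0.55,0.55]' --hand '[0,0,0,0,0]'

```text
clock: 2.93
eef_pos: [0.1652, 0.4719, 0.2501]
tool_rot: [0.673, 0.74, -0.0, 0.0]
ft_force: [0.2, 0.6, 0.6]
grip_width: 0.0855
```

Request:
arm_command --pt "-8.5 12.7 0" --pt "-8.5 12.7 0" --pt "-8.5 12.7 0" --pt "-8.5 12.7 0" --pt "-8.5 12.7 0" --turn '[0.18,0.18,0.18,0.18,0.18]' --hand '[0,0,0,0,0]'

```text
clock: 3.35
eef_pos: [0.3041, 0.3977, 0.25]
tool_rot: [0.737, 0.676, 0.0, 0.001]
ft_force: [-1.0, 0.2, 0.2]
grip_width: 0.0852
```

Request:
arm_command --pt "-5.2 15 3" --pt "-5.2 15 3" --pt "-5.2 15 3" --pt "-5.2 15 3" --pt "-5.2 15 3" --turn '[0,0,0,0,0]' --hand '[0,0,0,0,0]'

```text
clock: 3.77
eef_pos: [0.4498, 0.3333, 0.2178]
tool_rot: [0.737, 0.676, -0.001, 0.001]
ft_force: [-0.2, 0.4, -0.2]
grip_width: 0.0858
```

Run:
```python
from h import *
plan((.4476,.339,.10,-.08))
p,d,i=grab("wrist"); P=xyz(d,i); save('w1.png',p,1)
Q=P.reshape(-1,3); m=(Q[:,2]>.085)&(Q[:,2]<.135)&(Q[:,1]>.27)&(Q[:,1]<.41); q=Q[m]
print(len(q), q.min(0).round(4) if len(q) else 0, q.max(0).round(4) if len(q) else 0)
```

```text
now [0.4498 0.3333 0.2178] head -0.086 w 0.0858 F [-0.2  0.4 -0.2] t 3.8 j [ 0.64  0.36  0.17  1.38 -0.    2.3 ]
  leg cm [ 0.55 -0.27 11.78] turn -0.006 rows 2.8
3116 [0.414 0.27  0.085] [0.6303 0.3956 0.1212]
```

View pics/w1.png

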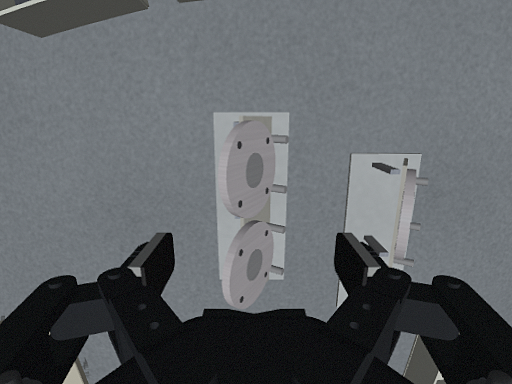

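Request:
arm_command --pt "0.7 -0.3 6" --pt "0.7 -0.3 11.8" --pt "0.7 -0.3 11.8" --pt "0.7 -0.3 11.8" --pt "0.7 -0.3 11.8" --turn '[0,0,0,0,0]' --hand '[0,0,0,0,0]'

```text
clock: 4.23
eef_pos: [0.4405, 0.3431, 0.101]
tool_rot: [0.734, 0.679, -0.003, -0.0]
ft_force: [0.8, -0.5, 0.5]
grip_width: 0.0852
```

Request:
arm_command --pt "0 0.5 0" --pt "0 1 0" --pt "0 1.5 0" --pt "0 2 0" --pt "0 2.5 0" --turn '[0,0,0,0,0]' --hand '[0.3,0.4,0.5,0.6,0.65]'

```text
clock: 4.65
eef_pos: [0.4695, 0.3419, 0.1037]
tool_rot: [0.735, 0.678, 0.001, 0.0]
ft_force: [0.9, 0.2, -0.1]
grip_width: 0.0299
```

Request:
arm_command --pt "0 0 0" --pt "0 0 0" --pt "0 0 0" --pt "0 0 0" --pt "0 0 0" --turn '[0,0,0,0,0]' --hand '[0.65,0.65,0.65,0.65,0.65]'

```text
clock: 5.07
eef_pos: [0.4676, 0.3413, 0.102]
tool_rot: [0.735, 0.678, -0.0, -0.0]
ft_force: [0.1, 0.9, 0.6]
grip_width: 0.03
```

Run:
```python
from h import *
plan()
p,d,i=grab("scene"); save('s2.png',cv2.resize(p[40:160,210:370],(800,600),interpolation=cv2.INTER_CUBIC),1)
```

```text
now [0.4676 0.3413 0.102 ] head -0.08 w 0.03 F [0.1 0.9 0.6] t 5.1 j [0.63 0.47 0.02 1.13 0.   2.28]
```

View pics/s2.png

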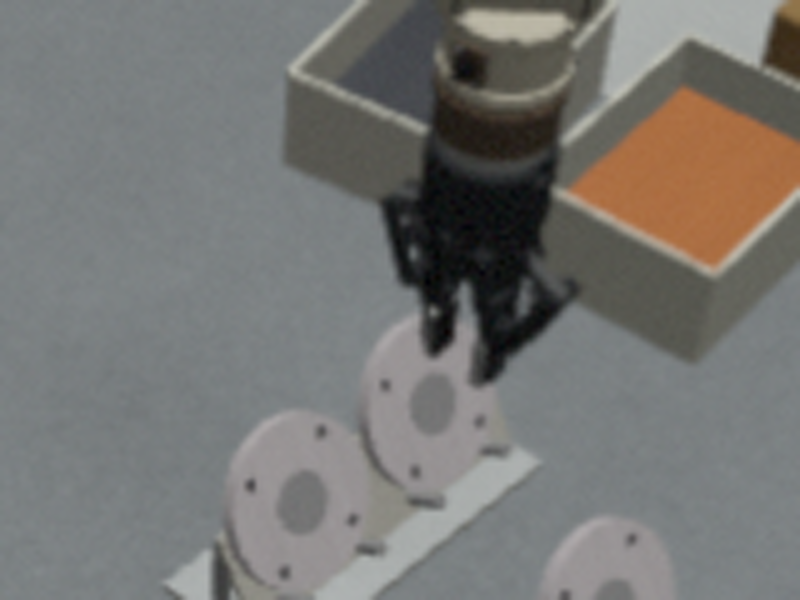

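Run:
```python
from h import *
p,d,i=grab("scene"); P=xyz(d,i).reshape(-1,3); C=p.reshape(-1,3)
for nm,(y0,y1) in (("c2",(.29,.395)),("c1",(.17,.27))):
    m=(P[:,0]>.39)&(P[:,0]<.52)&(P[:,1]>y0)&(P[:,1]<y1)&(P[:,2]>.03)&(P[:,2]<.14)&(C.min(1)>90); Q=P[m]
    for z in np.arange(.03,.135,.01):
        q=Q[abs(Q[:,2]-z)<.005]
        if len(q): print(nm,z.round(3),len(q),np.percentile(q[:,0],[5,50,95]).round(4))
```

```text
c2 0.03 43 [0.4604 0.4716 0.4898]
c2 0.04 78 [0.4617 0.4694 0.4891]
c2 0.05 84 [0.4575 0.4632 0.4697]
c2 0.06 75 [0.4511 0.4575 0.4639]
c2 0.07 71 [0.4436 0.4509 0.4567]
c2 0.08 81 [0.4381 0.4456 0.4518]
c2 0.09 78 [0.4282 0.4395 0.4477]
c2 0.1 57 [0.4238 0.433  0.4395]
c2 0.11 60 [0.4181 0.4268 0.4443]
c2 0.12 12 [0.4238 0.428  0.484 ]
c2 0.13 2 [0.4463 0.4644 0.4825]
c1 0.03 46 [0.4464 0.4637 0.48  ]
c1 0.04 94 [0.4488 0.4588 0.4792]
c1 0.05 82 [0.447  0.453  0.4598]
c1 0.06 92 [0.4395 0.4474 0.4531]
c1 0.07 87 [0.4346 0.4419 0.4483]
c1 0.08 103 [0.4282 0.4359 0.4422]
c1 0.09 91 [0.4209 0.4296 0.4366]
c1 0.1 90 [0.4131 0.4243 0.4311]
c1 0.11 83 [0.4069 0.4176 0.4241]
c1 0.12 16 [0.4101 0.4144 0.419 ]
```

Run:
```python
from h import *
p,d,i=grab("wrist"); save('w2.png',p,1)
P=xyz(d,i).reshape(-1,3); C=p.reshape(-1,3)
m=(C.max(1)<70)&(P[:,2]>.07)&(P[:,2]<.16); q=P[m]
for z in np.arange(.08,.16,.01):
    k=q[abs(q[:,2]-z)<.005]
    if len(k): print(z.round(2),len(k),k[:,0].min().round(3),k[:,0].max().round(3),k[:,1].min().round(3),k[:,1].max().round(3))
```

```text
0.08 124 0.447 0.624 0.247 0.335
0.09 47 0.611 0.619 0.253 0.323
0.1 112 0.435 0.612 0.265 0.378
0.11 53 0.426 0.605 0.27 0.331
0.12 133 0.441 0.494 0.333 0.354
0.13 405 0.44 0.496 0.33 0.354
0.14 516 0.44 0.496 0.329 0.354
0.15 692 0.44 0.496 0.329 0.354
```

View pics/w2.png

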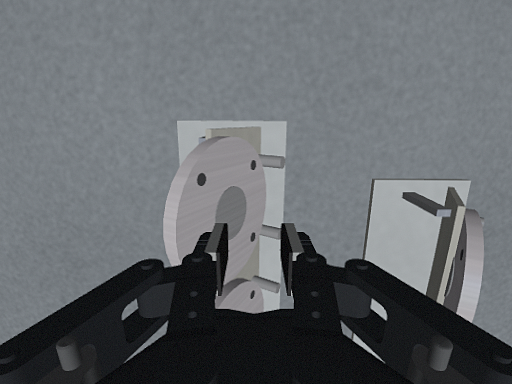

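Run:
```python
from h import *
print(get_obs()["eef_pos"])
p,d,i=grab("wrist"); P=xyz(d,i); r,c=np.mgrid[225:300:5,200:310:6]
for a in range(225,300,6): print(a,[f"{c}:{P[a,c,0]*1e3:.0f},{P[a,c,1]*1e3:.0f},{P[a,c,2]*1e3:.0f}" for c in (200,212,218,224,240,285,291,297)])
for n in("scene",):
    p,d,i=grab(n);P=xyz(d,i).reshape(-1,3);C=p.reshape(-1,3);m=(C.max(1)<70)&(P[:,0]>.41)&(P[:,0]<.52)&(P[:,1]>.3)&(P[:,1]<.38)&(P[:,2]>.06)&(P[:,2]<.2);q=P[m]
    for z in np.arange(.08,.17,.01):
        k=q[abs(q[:,2]-z)<.005]
        if len(k): print(z.round(2),len(k),k[:,0].min().round(3),k[:,0].max().round(3),k[:,1].mean().round(3))
```

```text
[0.46775358 0.34143413 0.10208472]
225 ['200:434,345,102', '212:440,341,91', '218:449,354,124', '224:452,353,124', '240:456,328,62', '285:485,351,124', '291:488,350,124', '297:509,298,1']
231 ['200:434,342,102', '212:447,354,132', '218:450,354,133', '224:453,353,133', '240:455,323,62', '285:484,351,132', '291:487,350,132', '297:508,292,1']
237 ['200:440,350,130', '212:448,354,140', '218:451,353,139', '224:453,350,133', '240:455,318,62', '285:483,350,138', '291:486,351,140', '297:489,350,139']
243 ['200:442,350,138', '212:449,354,147', '218:452,354,147', '224:453,347,133', '240:454,312,61', '285:483,349,141', '291:486,350,145', '297:488,351,147']
249 ['200:443,349,143', '212:450,353,151', '218:453,353,151', '224:453,344,134', '240:454,307,62', '285:483,346,143', '291:485,351,152', '297:487,351,153']
255 ['200:447,356,161', '212:450,352,155', '218:453,352,156', '224:453,343,139', '240:453,302,63', '285:483,343,143', '291:484,349,154', '297:486,351,159']
261 ['200:447,354,163', '212:452,354,164', '218:453,350,156', '224:453,341,141', '240:453,295,61', '285:482,341,145', '291:484,347,155
[... 399 characters left out ...]
4:452,332,143', '240:450,272,50', '285:482,332,146', '291:484,337,154', '297:482,358,185']
285 ['200:453,360,188', '212:456,359,187', '218:451,337,154', '224:438,278,68', '240:451,274,62', '285:482,329,147', '291:484,335,155', '297:482,358,188']
291 ['200:453,359,190', '212:457,359,191', '218:451,334,154', '224:439,277,74', '240:450,269,64', '285:493,220,0', '291:484,331,154', '297:482,357,190']
297 ['200:454,359,194', '212:457,359,194', '218:435,277,81', '224:439,277,81', '240:450,263,63', '285:492,212,0', '291:499,213,2', '297:481,357,193']
0.11 1 0.451 0.451 0.338
0.12 9 0.451 0.493 0.338
0.13 26 0.447 0.497 0.333
0.14 27 0.446 0.5 0.332
0.15 20 0.446 0.496 0.335
0.16 35 0.433 0.512 0.331
```

Request:
arm_command --pt "0 0 -4" --pt "0 -2.4 -4" --pt "-0.2 -2.4 -4" --pt "-0.2 -2.4 -4" --pt "-0.2 -2.4 -4" --turn '[0,0,0,0,0]' --hand '[0,0,0,0,0]'

```text
clock: 5.73
eef_pos: [0.4438, 0.3412, 0.1419]
tool_rot: [0.735, 0.678, -0.0, 0.0]
ft_force: [-0.8, -0.5, 0.0]
grip_width: 0.0854
```

Request:
arm_command --pt "0 0 0" --pt "0 0 3" --pt "0 0 7" --pt "0 0 7" --pt "0 0 7" --turn '[0,0,0,0,0]' --hand '[0,0,0,0,0]'

```text
clock: 6.15
eef_pos: [0.442, 0.3395, 0.0696]
tool_rot: [0.735, 0.678, -0.004, -0.0]
ft_force: [-0.3, 0.4, 0.4]
grip_width: 0.0856
```

Request:
arm_command --pt "0 0 0" --pt "0 0.5 0" --pt "0 1.1 0" --pt "0 1.8 0" --pt "0 2.6 0" --turn '[0,0,0,0,0]' --hand '[0,0.3,0.4,0.5,0.65]'

```text
clock: 6.57
eef_pos: [0.4709, 0.3398, 0.0735]
tool_rot: [0.735, 0.678, 0.001, 0.0]
ft_force: [-1.3, -0.2, 0.5]
grip_width: 0.0386
```

Request:
arm_command --pt "0 0 0" --pt "0 0 0" --pt "0 0 0" --pt "0 0 0" --pt "0 0 0" --turn '[0,0,0,0,0]' --hand '[0.65,0.65,0.65,0.65,0.65]'

```text
clock: 6.98
eef_pos: [0.4696, 0.3392, 0.072]
tool_rot: [0.735, 0.678, -0.0, 0.0]
ft_force: [0.4, 0.1, 0.6]
grip_width: 0.0298
```

Run:
```python
from h import *
plan()
p,d,i=grab("wrist"); q,d,i=grab("scene"); save('s3.png',np.hstack([cv2.resize(p[100:384,100:400],(400,400)),cv2.resize(q[60:140,240:320],(400,400),interpolation=cv2.INTER_CUBIC)]),1)
```

```text
now [0.4696 0.3392 0.072 ] head -0.08 w 0.0298 F [0.4 0.1 0.6] t 7.0 j [ 0.63  0.49 -0.02  1.06 -0.    2.28]
```

View pics/s3.png

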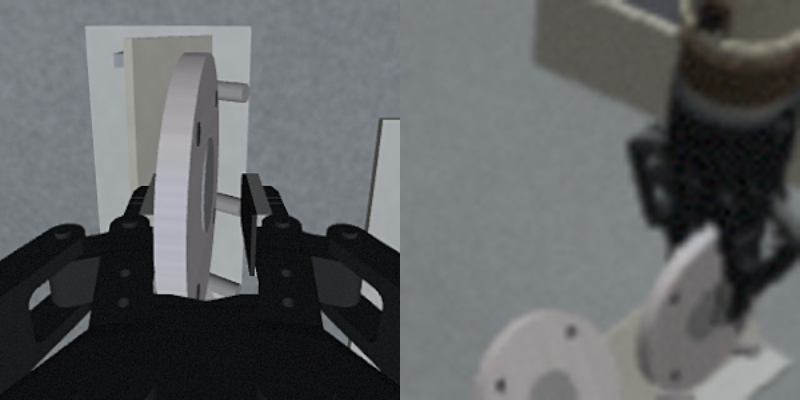

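Request:
arm_command --pt "0 0 0" --pt "0 0 0" --pt "0 0 0" --pt "0 0 0" --pt "0 0 0" --turn '[0,0,0,0,0]' --hand '[0.75,0.85,1,1,1]'

```text
clock: 7.5
eef_pos: [0.4707, 0.3393, 0.0727]
tool_rot: [0.735, 0.678, 0.001, 0.001]
ft_force: [1.7, -1.0, 1.9]
grip_width: 0.0093
```

Request:
arm_command --pt "0 0 0" --pt "0 0 0" --pt "0 0 -1" --pt "0 0 -2" --pt "0 0 -4" --turn '[0,0,0,0,0]' --hand '[1,1,1,1,1]'

```text
clock: 7.92
eef_pos: [0.4671, 0.338, 0.1101]
tool_rot: [0.735, 0.678, -0.004, -0.001]
ft_force: [-0.5, -0.1, -2.8]
grip_width: 0.0093
```

Request:
arm_command --pt "0 0 -4" --pt "0 0 -8" --pt "0 0 -11" --pt "0 0 -11" --pt "0 0 -11" --turn '[0,0,0,0,0]' --hand '[1,1,1,1,1]'

```text
clock: 8.33
eef_pos: [0.4702, 0.3401, 0.2248]
tool_rot: [0.735, 0.678, 0.002, -0.0]
ft_force: [0.4, 0.9, -3.3]
grip_width: 0.0092
```

```bash
cat > disc.py <<'E'
from h import *
# held disc pose from wrist + scene clouds near the hand
def held():
    o=get_obs(); e=np.array(o["eef_pos"]); h=head(o); ty=np.array([np.cos(h),np.sin(h)]); tx=np.cross([*ty,0],[0,0,-1])[:2]
    for n in("wrist","scene","top"):
        p,d,i=grab(n); P=xyz(d,i).reshape(-1,3); C=p.reshape(-1,3).astype(int)
        L=np.c_[(P[:,:2]-e[:2])@tx,(P[:,:2]-e[:2])@ty,P[:,2]-e[2]]
        m=(abs(L[:,0])<.07)&(abs(L[:,1])<.03)&(L[:,2]>-.085)&(L[:,2]<.075)&(C.min(1)>75); q=L[m]
        if len(q)<30: print(n,len(q)); continue
        print(n,len(q),'along',np.percentile(q[:,0],[1,99]).round(4),'thick',np.percentile(q[:,1],[2,50,98]).round(4),'z',np.percentile(q[:,2],[1,99]).round(4))
        if n!='top':
            for s,k in(('-',q[:,1]<np.median(q[:,1])),):
                A=np.c_[q[:,0],q[:,2],np.ones(len(q))]; b=q[:,1].copy(); w=np.ones(len(q),bool)
                for _ in range(6):
                    s=np.linalg.lstsq(A[w],b[w],rcond=None)[0]; r=abs(A@s-b); w=r<max(np.median(r)*2,.0015)
                print('   face dy/dx,dy/dz,off',s.round(4),w.sum())
E
python3 - <<'E'
from disc import *
held()
plan((.4696,.3392,.19,-.65),(.4696,.3392,.25,-1.2),(.46,.14,.25,-1.613),(.44,-.04,.25,-1.613),(.4274,-.218,.25,-1.613))
p,d,i=grab("wrist"); q,d,i=grab("scene"); save('s4.png',np.hstack([cv2.resize(p[100:384,100:400],(400,400)),cv2.resize(q[30:150,220:340],(400,400),interpolation=cv2.INTER_CUBIC)]),1)
E
```

```text
wrist 4402 along [-0.0135  0.0553] thick [-0.0055 -0.0003  0.0052] z [0.014  0.0626]
   face dy/dx,dy/dz,off [-0.0008 -0.0112  0.0002] 4204
scene 444 along [-0.0595  0.0488] thick [-0.0059  0.0045  0.0082] z [-0.0495  0.0586]
   face dy/dx,dy/dz,off [-0.0029 -0.0256  0.0047] 350
top 98 along [-0.0545 -0.0071] thick [-0.0063 -0.0015  0.0039] z [0.0099 0.0592]
now [0.4683 0.3385 0.22  ] head -0.08 w 0.0095 F [ 0.9  0.4 -3.1] t 8.5 j [0.63 0.4  0.24 1.41 0.   2.28]
  leg cm [0.08 0.12 3.  ] turn 0.57 rows 4.6
  leg cm [ 0.  0. -6.] turn 0.55 rows 4.4
  leg cm [-8.11 18.22 -0.  ] turn 0.413 rows 4.8
  leg cm [-1.24 18.07 -0.  ] turn 0.0 rows 4.3
  leg cm [-0.51 17.84 -0.  ] turn 0.0 rows 4.3
```

View pics/s4.png

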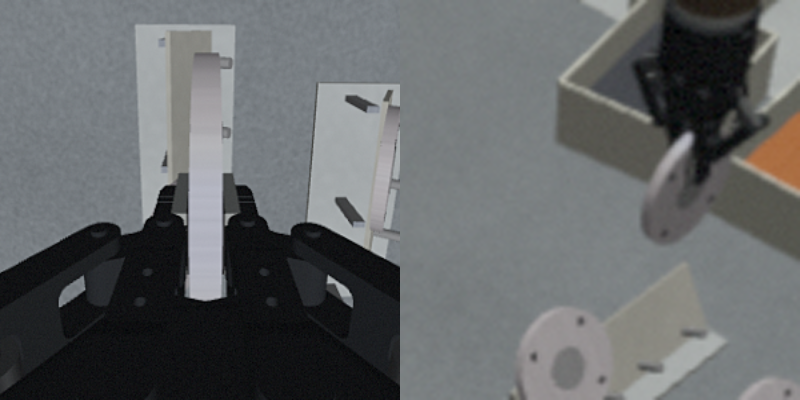

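Request:
arm_command --pt "0 0 -3" --pt "0 0 -3" --pt "0 0 -3" --pt "0 0 -3" --pt "0 0 -3" --turn '[0.12,0.24,0.36,0.48,0.57]' --hand '[1,1,1,1,1]'

```text
clock: 9.0
eef_pos: [0.4691, 0.3388, 0.2505]
tool_rot: [0.897, 0.442, -0.002, 0.0]
ft_force: [0.1, 0.4, -2.7]
grip_width: 0.0094
```

Request:
arm_command --pt "0 0 0" --pt "0 0 0" --pt "0 0 0" --pt "0 0 0" --pt "0 0 0" --turn '[0.12,0.24,0.36,0.48,0.55]' --hand '[1,1,1,1,1]'

```text
clock: 9.42
eef_pos: [0.4962, 0.2893, 0.2503]
tool_rot: [0.969, 0.247, -0.01, -0.025]
ft_force: [0.3, 0.1, -2.4]
grip_width: 0.009
```

Request:
arm_command --pt "-1.6 3.6 0" --pt "-3.2 7.2 0" --pt "-4.8 10.8 0" --pt "-6.4 14.4 0" --pt "-8.1 18.2 0" --turn '[0.08,0.16,0.24,0.32,0.413]' --hand '[1,1,1,1,1]'

```text
clock: 9.83
eef_pos: [0.5132, 0.0757, 0.2411]
tool_rot: [0.998, 0.054, -0.015, -0.03]
ft_force: [1.2, -0.1, -2.5]
grip_width: 0.0093
```

Request:
arm_command --pt "-0.25 3.6 0" --pt "-0.5 7.2 0" --pt "-0.75 10.8 0" --pt "-1 14.4 0" --pt "-1.2 18 0" --turn '[0,0,0,0,0]' --hand '[1,1,1,1,1]'

```text
clock: 10.25
eef_pos: [0.5211, -0.1044, 0.2305]
tool_rot: [0.998, 0.056, -0.015, -0.03]
ft_force: [0.7, 1.3, -2.3]
grip_width: 0.0091
```

Request:
arm_command --pt "-0.1 3.6 0" --pt "-0.2 7.2 0" --pt "-0.3 10.8 0" --pt "-0.4 14.4 0" --pt "-0.5 17.8 0" --turn '[0,0,0,0,0]' --hand '[1,1,1,1,1]'

```text
clock: 10.67
eef_pos: [0.536, -0.2816, 0.2193]
tool_rot: [0.998, 0.056, -0.015, -0.031]
ft_force: [1.0, -0.7, -2.5]
grip_width: 0.0093
```

Request:
arm_command --pt "0 0 0" --pt "0 0 0" --pt "0 0 0" --pt "0 0 0" --pt "0 0 0" --turn '[0,0,0,0,0]' --hand '[1,1,1,1,1]'

```text
clock: 11.08
eef_pos: [0.5369, -0.2785, 0.2211]
tool_rot: [0.998, 0.057, -0.014, -0.03]
ft_force: [0.2, -0.2, -2.6]
grip_width: 0.0093
```

Run:
```python
from disc import *
held()
plan((.4274,-.218,.11,-1.613))
```

```text
wrist 4488 along [-0.0118  0.0559] thick [-0.003   0.0035  0.0095] z [0.0128 0.0624]
   face dy/dx,dy/dz,off [-0.0263  0.0135  0.0035] 4280
scene 400 along [-0.0219  0.0573] thick [-0.0004  0.0076  0.0114] z [-0.0472  0.0617]
   face dy/dx,dy/dz,off [0.0046 0.0493 0.0082] 266
top 19
now [ 0.5371 -0.2788  0.2216] head -1.458 w 0.0095 F [ 0.5  0.6 -3.5] t 11.2 j [-0.5   0.5   0.4   1.52  0.04  2.53]
  leg cm [-10.22  -7.28  11.16] turn 0.155 rows 4.0
```

```bash
cat >> h.py <<'E'
def plan(*wps):
    from scipy.spatial.transform import Rotation as R
    o=get_obs(); p=np.array(o["eef_pos"]); M=R.from_quat(o["tool_rot"]).as_matrix(); h=head(o)
    print('now',p.round(4),'head',round(h,3),'zt',M[:,2].round(3),'w',round(o["grip_width"],4),'F',np.round(o["ft_force"],1),'t',round(o["clock"],1),'j',np.round(o["joint_pos"],2))
    for w in wps:
        d=np.array(w[:3])-p; t=h-w[3]
        print('  leg cm',np.round(M.T@d*100,1),'turn',round(t,3),'rows',round(max(np.linalg.norm(d)/.0417,abs(t)/.125),1))
        M=M@R.from_rotvec([0,0,t]).as_matrix(); p=np.array(w[:3]); h=w[3]
E
python3 - <<'E'
from h import *
plan((.4274,-.2154,.17,-1.613))
E
```

```text
now [ 0.5371 -0.2788  0.2216] head -1.458 zt [-0.031  0.058 -0.998] w 0.0095 F [ 0.5  0.6 -3.5] t 11.2 j [-0.5   0.5   0.4   1.52  0.04  2.53]
  leg cm [-10.1  -7.2   5.9] turn 0.155 rows 3.3
```

Request:
arm_command --pt "-3.4 -2.4 2" --pt "-6.8 -4.8 4" --pt "-10.1 -7.2 5.9" --pt "-10.1 -7.2 5.9" --pt "-10.1 -7.2 5.9" --turn '[0.05,0.1,0.155,0.155,0.155]' --hand '[1,1,1,1,1]'

```text
clock: 11.65
eef_pos: [0.4211, -0.2127, 0.1671]
tool_rot: [0.999, -0.021, -0.02, -0.031]
ft_force: [-0.9, -0.3, -1.2]
grip_width: 0.0093
```

Request:
arm_command --pt "0 0 0" --pt "0 0 0" --pt "0 0 0" --pt "0 0 0" --pt "0 0 0" --turn '[0,0,0,0,0]' --hand '[1,1,1,1,1]'

```text
clock: 12.07
eef_pos: [0.4278, -0.2169, 0.1695]
tool_rot: [0.999, -0.022, -0.016, -0.028]
ft_force: [0.4, 0.2, -2.0]
grip_width: 0.0092
```

Run:
```python
from disc import *
held(); plan((.4274,-.2154,.11,-1.613))
p,d,i=grab("wrist"); q,d2,i2=grab("scene"); save('s5.png',np.hstack([cv2.resize(p[60:360,100:400],(400,400)),cv2.resize(q[160:290,120:250],(400,400),interpolation=cv2.INTER_CUBIC)]),1)
P=xyz(d,i).reshape(-1,3)
for n,P in(("wrist",P),("scene",xyz(d2,i2).reshape(-1,3))):
  for a,b in((.38,.415),(.445,.48)):
    Q=P[(P[:,0]>a)&(P[:,0]<b)&(P[:,1]>-.335)&(P[:,1]<-.04)&(P[:,2]>.074)&(P[:,2]<.088)]; y=np.sort(Q[:,1]); g=np.split(y,np.where(np.diff(y)>.008)[0]+1)
    print(n,len(Q),[(k[0].round(4),k[-1].round(4)) for k in g if len(k)>3])
```

```text
wrist 4660 along [-0.011  0.056] thick [-0.0064  0.0033  0.0112] z [0.0119 0.0625]
   face dy/dx,dy/dz,off [-0.0401 -0.0138  0.0051] 4287
scene 334 along [-0.0334  0.0578] thick [-0.0011  0.0074  0.0129] z [-0.0846  0.0621]
   face dy/dx,dy/dz,off [0.0048 0.0316 0.008 ] 220
top 49 along [-0.0423  0.0553] thick [-0.0167  0.0004  0.0075] z [-0.0842  0.0592]
now [ 0.4271 -0.2166  0.1691] head -1.615 zt [-0.031  0.058 -0.998] w 0.0091 F [ 0.1  0.4 -2.5] t 12.2 j [-0.49  0.27 -0.08  1.27  0.04  2.69]
  leg cm [0.2 0.2 5.9] turn -0.002 rows 1.4
wrist 1214 [(np.float64(-0.335), np.float64(-0.3324)), (np.float64(-0.3155), np.float64(-0.2802)), (np.float64(-0.26), np.float64(-0.2243)), (np.float64(-0.1985), np.float64(-0.1685)), (np.float64(-0.149), np.float64(-0.1132)), (np.float64(-0.0934), np.float64(-0.0578))]
wrist 1260 [(np.float64(-0.3187), np.float64(-0.2829)), (np.float64(-0.2619), np.float64(-0.227)), (np.float64(-0.204), np.float64(-0.1724)), (np.float64(-0.1518), np.float64(-0.1163)), (np.float64(-0.0956), np.float64(-0.0603))]
scene 130 [(np.float64(-0.3196), np.float64(-0.2835)), (np.float64(-0.2628), np.float64(-0.2279)), (np.float64(-0.1518), np.float64(-0.1169)), (np.float64(-0.0976), np.float64(-0.0636))]
scene 159 [(np.float64(-0.322), np.float64(-0.2866)), (np.float64(-0.2641), np.float64(-0.2321)), (np.float64(-0.2099), np.float64(-0.1757)), (np.float64(-0.1536), np.float64(-0.1211)), (np.float64(-0.1003), np.float64(-0.064))]
```

View pics/s5.png

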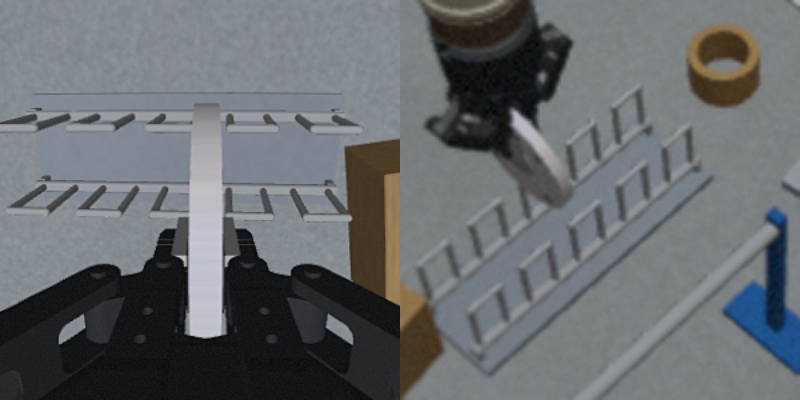

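Request:
arm_command --pt "0.06 0.1 2" --pt "0.12 0.2 4" --pt "0.18 0.3 6" --pt "0.2 0.35 7" --pt "0.2 0.35 7" --turn '[0,0,0,0,0]' --hand '[1,1,1,1,1]'

```text
clock: 12.73
eef_pos: [0.4245, -0.2149, 0.0967]
tool_rot: [0.999, -0.022, -0.019, -0.03]
ft_force: [0.1, 0.6, -3.3]
grip_width: 0.0089
```

Run:
```python
from h import *
plan((.4274,-.216,.068,-1.613))
q,d,i=grab("scene"); save('s6.png',cv2.resize(q[170:280,120:250],(600,520),interpolation=cv2.INTER_CUBIC),1)
```

```text
now [ 0.4245 -0.2149  0.0967] head -1.615 zt [-0.036  0.061 -0.998] w 0.0089 F [ 0.1  0.6 -3.3] t 12.7 j [-0.49  0.33 -0.2   1.1   0.04  2.69]
  leg cm [0.4 0.3 2.8] turn -0.002 rows 0.7
```

View pics/s6.png

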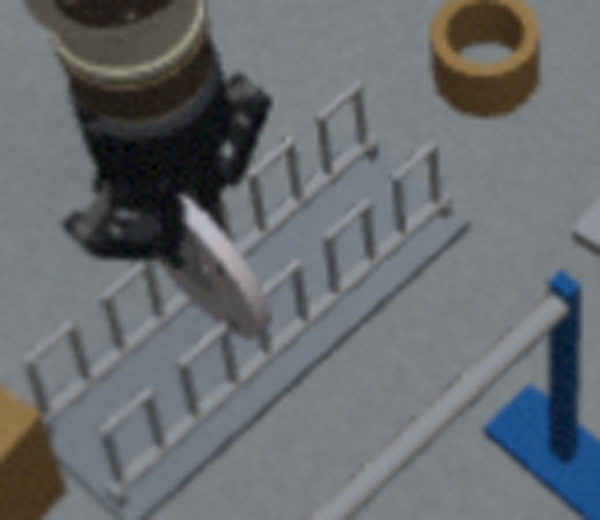

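Request:
arm_command --pt "0.05 0.06 1" --pt "0.1 0.12 1.8" --pt "0.1 0.14 2.3" --pt "0.1 0.16 2.6" --pt "0.1 0.16 2.7" --turn '[0,0,0,0,0]' --hand '[1,1,1,1,1]'

```text
clock: 13.2
eef_pos: [0.4262, -0.2158, 0.0714]
tool_rot: [0.999, -0.022, -0.017, -0.029]
ft_force: [-0.8, 0.3, -2.3]
grip_width: 0.0093
```

Request:
arm_command --pt "0 0 0" --pt "0 0 0.1" --pt "0 0 0.2" --turn '[0,0,0]' --hand '[1,1,1]'

```text
clock: 13.45
eef_pos: [0.4268, -0.216, 0.0703]
tool_rot: [0.999, -0.022, -0.016, -0.029]
ft_force: [0.4, 0.0, -2.0]
grip_width: 0.0094
```

Run:
```python
from disc import *
held();plan()
```

```text
wrist 11362 along [-0.0286  0.0689] thick [-0.0286  0.0039  0.0287] z [-0.071   0.0622]
   face dy/dx,dy/dz,off [-0.1125 -0.1066  0.0118] 7434
scene 866 along [-0.0642  0.0691] thick [-0.0272  0.0084  0.0289] z [-0.0757  0.0595]
   face dy/dx,dy/dz,off [-0.0814 -0.035   0.0111] 624
top 348 along [-0.0696  0.0677] thick [-0.0299 -0.0145  0.0149] z [-0.0746  0.0554]
now [ 0.4265 -0.2159  0.0701] head -1.615 zt [-0.031  0.058 -0.998] w 0.0094 F [ 0.3  0.4 -2.3] t 13.6 j [-0.49  0.36 -0.24  1.03  0.04  2.69]
```

Request:
arm_command --pt "0 0 0.15" --pt "0 0 0.3" --pt "0 0 0.3" --turn '[0,0,0]' --hand '[1,1,1]'

```text
clock: 13.85
eef_pos: [0.4262, -0.2155, 0.0667]
tool_rot: [0.999, -0.022, -0.016, -0.029]
ft_force: [0.6, -0.1, -3.4]
grip_width: 0.0089
```

Request:
arm_command --pt "0 0 0.1" --pt "0 0 0.1" --turn '[0,0]' --hand '[1,1]'

```text
clock: 14.02
eef_pos: [0.4262, -0.2155, 0.0658]
tool_rot: [0.999, -0.022, -0.016, -0.029]
ft_force: [-0.3, -0.5, -3.0]
grip_width: 0.0092
```

Request:
arm_command --pt "0 0 0.1" --pt "0 0 0.1" --turn '[0,0]' --hand '[1,1]'

```text
clock: 14.18
eef_pos: [0.4264, -0.2156, 0.0653]
tool_rot: [0.999, -0.022, -0.016, -0.029]
ft_force: [0.0, 0.9, 0.7]
grip_width: 0.0093
```

Request:
arm_command --pt "0 0 0" --pt "0 0 0" --pt "0 0 0" --pt "0 0 0" --pt "0 0 0" --turn '[0,0,0,0,0]' --hand '[0.8,0.65,0.65,0.65,0.65]'

```text
clock: 14.6
eef_pos: [0.4264, -0.2156, 0.065]
tool_rot: [0.999, -0.022, -0.016, -0.029]
ft_force: [-0.3, -0.9, -0.8]
grip_width: 0.0297
```

Request:
arm_command --pt "-0.06 -0.12 -2" --pt "-0.15 -0.3 -5" --pt "-0.27 -0.52 -9" --pt "-0.4 -0.8 -13" --pt "-0.5 -1 -17" --turn '[0,0,0,0,0]' --hand '[0.65,0.65,0.65,0.65,0.65]'

```text
clock: 15.02
eef_pos: [0.4265, -0.2149, 0.237]
tool_rot: [0.999, -0.022, -0.016, -0.029]
ft_force: [1.6, -1.0, -0.4]
grip_width: 0.0298
```

```bash
cat > rack.py <<'E'
from h import *
def rackdiscs(tag=None):
    for n in("scene","top","wrist"):
        p,d,i=grab(n); P=xyz(d,i).reshape(-1,3); C=p.reshape(-1,3).astype(int)
        if tag and n=="scene": save(tag,cv2.resize(p[130:290,110:300],(760,600),interpolation=cv2.INTER_CUBIC),1)
        m=(P[:,0]>.36)&(P[:,0]<.5)&(P[:,1]>-.32)&(P[:,1]<-.05)&(P[:,2]>.1)&(P[:,2]<.14)&(C.min(1)>75); q=P[m]
        for s,y in((1,-.106),(2,-.162),(3,-.218),(4,-.274)):
            k=q[abs(q[:,1]-y)<.02]
            if len(k)>15: print(n,'slot',s,len(k),'x',np.percentile(k[:,0],[1,99]).round(4),'ymed',np.median(k[:,1]).round(4),'ztop',np.percentile(k[:,2],98).round(4),'dy/dx',np.polyfit(k[:,0],k[:,1],1)[0].round(3))
E
python3 - <<'E'
from rack import *
rackdiscs('s7.png')
# next: c1
plan((.42,-.19,.24,-1.0),(.42,-.19,.24,-.5),(.44,0,.24,-.08),(.436,.13,.24,-.08),(.434,.2196,.2,-.08),(.434,.2196,.072,-.08))
E
```

```text
scene slot 3 182 x [0.3876 0.4735] ymed -0.2193 ztop 0.1271 dy/dx -0.026
top slot 3 84 x [0.38   0.4717] ymed -0.2143 ztop 0.1292 dy/dx -0.046
wrist slot 3 761 x [0.3823 0.4712] ymed -0.2135 ztop 0.1264 dy/dx -0.041
now [ 0.4293 -0.2164  0.2393] head -1.615 zt [-0.023  0.054 -0.998] w 0.0298 F [-0.4 -0.3 -1.3] t 15.2 j [-0.49  0.23  0.05  1.43  0.04  2.69]
  leg cm [-1.  -2.6  0.1] turn -0.615 rows 4.9
  leg cm [0. 0. 0.] turn -0.5 rows 4.0
  leg cm [17.6 -7.3  1. ] turn -0.42 rows 4.6
  leg cm [12.9 -1.4  0.7] turn 0.0 rows 3.1
  leg cm [ 8.7 -0.8  4.5] turn 0.0 rows 2.4
  leg cm [-0.7  0.4 12.8] turn 0.0 rows 3.1
```

View pics/s7.png

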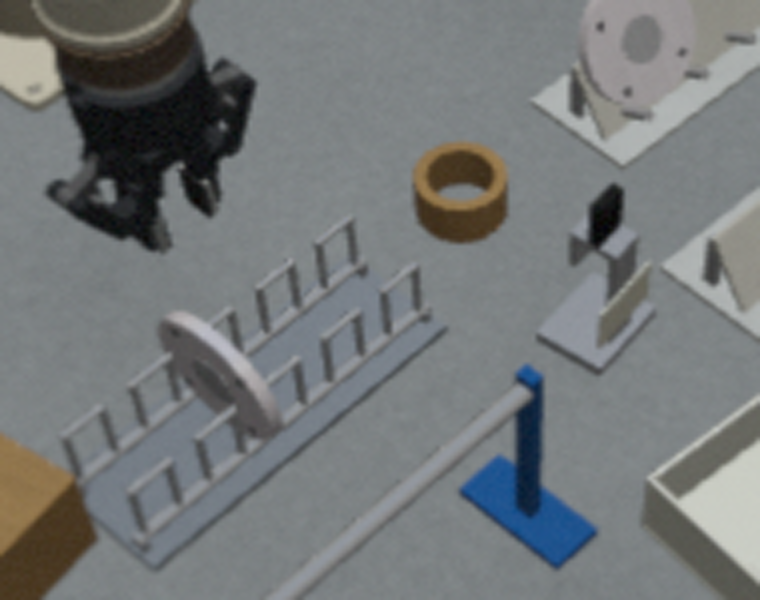

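Request:
arm_command --pt "-1 -2.6 0.1" --pt "-1 -2.6 0.1" --pt "-1 -2.6 0.1" --pt "-1 -2.6 0.1" --pt "-1 -2.6 0.1" --turn '[-0.12,-0.24,-0.36,-0.48,-0.6]' --hand '[0.5,0,0,0,0]'

```text
clock: 15.58
eef_pos: [0.4174, -0.1883, 0.2348]
tool_rot: [0.96, 0.278, -0.008, -0.033]
ft_force: [-0.1, -0.6, 0.2]
grip_width: 0.0853
```

Request:
arm_command --pt "0 0 0" --pt "0 0 0" --pt "0 0 0" --pt "0 0 0" --pt "0 0 0" --turn '[-0.12,-0.24,-0.36,-0.48,-0.515]' --hand '[0,0,0,0,0]'

```text
clock: 16.0
eef_pos: [0.4174, -0.1884, 0.2347]
tool_rot: [0.858, 0.512, 0.001, -0.034]
ft_force: [-0.4, 0.2, -0.5]
grip_width: 0.0855
```

Request:
arm_command --pt "3.5 -1.4 0.2" --pt "7 -2.8 0.4" --pt "10.5 -4.2 0.6" --pt "14 -5.6 0.8" --pt "17.6 -7.3 1" --turn '[-0.08,-0.16,-0.24,-0.32,-0.42]' --hand '[0,0,0,0,0]'

```text
clock: 16.42
eef_pos: [0.4374, 0.0023, 0.2352]
tool_rot: [0.733, 0.679, 0.008, -0.033]
ft_force: [0.3, 1.2, -0.5]
grip_width: 0.0856
```

Request:
arm_command --pt "3.5 -0.4 0.2" --pt "7 -0.8 0.4" --pt "10 -1.2 0.6" --pt "12.9 -1.4 0.7" --pt "12.9 -1.4 0.7" --turn '[0,0,0,0,0]' --hand '[0,0,0,0,0]'

```text
clock: 16.83
eef_pos: [0.4333, 0.1349, 0.2359]
tool_rot: [0.732, 0.68, 0.008, -0.033]
ft_force: [0.9, 1.3, 0.4]
grip_width: 0.0852
```

Request:
arm_command --pt "3 -0.4 1.5" --pt "6 -0.6 3" --pt "8.7 -0.8 4.5" --pt "8.7 -0.8 4.5" --pt "8.7 -0.8 4.5" --turn '[0,0,0,0,0]' --hand '[0,0,0,0,0]'

```text
clock: 17.25
eef_pos: [0.4303, 0.2207, 0.1953]
tool_rot: [0.733, 0.679, 0.006, -0.032]
ft_force: [-0.9, -0.1, 0.5]
grip_width: 0.0854
```

Run:
```python
from h import *
plan((.434,.2196,.072,-.08),(.434,.2196,.072,-.08),(.46,.2175,.072,-.08),(.46,.2175,.22,-.08))
```

```text
now [0.4303 0.2207 0.1953] head -0.076 zt [-0.035  0.056 -0.998] w 0.0854 F [-0.9 -0.1  0.5] t 17.2 j [ 0.43  0.23 -0.07  1.28  0.07  2.08]
  leg cm [-0.7  0.9 12.3] turn 0.004 rows 3.0
  leg cm [0. 0. 0.] turn 0.0 rows 0.0
  leg cm [ 0.   2.6 -0.1] turn 0.0 rows 0.6
  leg cm [  0.8  -0.6 -14.8] turn 0.0 rows 3.5
```

Request:
arm_command --pt "-0.1 0.5 2" --pt "-0.3 0.7 5" --pt "-0.5 0.8 9" --pt "-0.7 0.9 12.3" --pt "-0.7 0.9 12.3" --turn '[0,0,0,0,0]' --hand '[0,0,0,0,0]'

```text
clock: 17.67
eef_pos: [0.4314, 0.2162, 0.0681]
tool_rot: [0.735, 0.677, 0.002, -0.034]
ft_force: [-1.3, -0.3, -1.1]
grip_width: 0.0854
```

Request:
arm_command --pt "0 0 0" --pt "0 0.5 0" --pt "0 1.1 0" --pt "0 1.8 0" --pt "0 2.6 0" --turn '[0,0,0,0,0]' --hand '[0,0.3,0.4,0.5,0.65]'

```text
clock: 18.08
eef_pos: [0.4645, 0.2186, 0.075]
tool_rot: [0.734, 0.678, 0.01, -0.031]
ft_force: [-1.4, -0.5, 1.7]
grip_width: 0.0388
```

Request:
arm_command --pt "0 0 0" --pt "0 0 0" --pt "0 0 0" --pt "0 0 0" --pt "0 0 0" --turn '[0,0,0,0,0]' --hand '[0.65,0.65,0.7,0.75,0.8]'

```text
clock: 18.5
eef_pos: [0.462, 0.2181, 0.073]
tool_rot: [0.734, 0.678, 0.008, -0.032]
ft_force: [-0.2, 0.4, 0.8]
grip_width: 0.0173
```

Request:
arm_command --pt "0 0 0" --pt "0 0 0" --pt "0 0 0" --pt "0 0 0" --pt "0 0 0" --turn '[0,0,0,0,0]' --hand '[0.9,1,1,1,1]'

```text
clock: 18.92
eef_pos: [0.4624, 0.2181, 0.0732]
tool_rot: [0.734, 0.678, 0.008, -0.032]
ft_force: [0.6, -0.9, 1.9]
grip_width: 0.0092
```

Run:
```python
from disc import *
held()
plan((.46,.2175,.11,-.08),(.455,.21,.24,-.08))
```

```text
wrist 11911 along [-0.0213  0.069 ] thick [-0.0292 -0.      0.0282] z [-0.0735  0.0619]
   face dy/dx,dy/dz,off [-0.3107 -0.0889  0.0102] 8775
scene 968 along [-0.068   0.0675] thick [-0.028   0.0055  0.0285] z [-0.0791  0.0561]
   face dy/dx,dy/dz,off [ 0.0913 -0.0191  0.0073] 696
top 396 along [-0.0694  0.0007] thick [-0.029  -0.0043  0.0289] z [-0.0762  0.0524]
now [0.4624 0.2181 0.0732] head -0.078 zt [-0.031  0.058 -0.998] w 0.0089 F [-0.   0.   1.5] t 19.1 j [ 0.4   0.38 -0.2   1.    0.07  2.05]
  leg cm [ 0.1 -0.4 -3.7] turn 0.002 rows 0.9
  leg cm [ -0.1  -0.9 -13. ] turn 0.0 rows 3.1
```

Request:
arm_command --pt "0 0 -0.5" --pt "0 0 -1.5" --pt "0 0 -3.5" --pt "0 -0.2 -6" --pt "0 -0.4 -9" --turn '[0,0,0,0,0]' --hand '[1,1,1,1,1]'

```text
clock: 19.48
eef_pos: [0.4597, 0.2125, 0.1629]
tool_rot: [0.734, 0.678, 0.006, -0.033]
ft_force: [1.2, 0.3, -1.8]
grip_width: 0.0097
```

Request:
arm_command --pt "0 -0.2 -4" --pt "0 -0.4 -8" --pt "0 -0.4 -8" --pt "0 -0.4 -8" --pt "0 -0.4 -8" --turn '[0,0,0,0,0]' --hand '[1,1,1,1,1]'

```text
clock: 19.9
eef_pos: [0.4593, 0.2087, 0.2429]
tool_rot: [0.734, 0.678, 0.008, -0.032]
ft_force: [0.0, -0.3, -2.3]
grip_width: 0.009
```

Run:
```python
from disc import *
held()
plan((.45,.03,.24,-.08),(.43,-.158,.24,-.08),(.43,-.158,.24,-.65),(.43,-.158,.24,-1.2),(.4298,-.16,.24,-1.613),(.4298,-.16,.16,-1.613))
```

```text
wrist 4516 along [-0.0176  0.0566] thick [-0.004   0.0016  0.0075] z [0.0174 0.0622]
   face dy/dx,dy/dz,off [-0.0142  0.0095  0.0014] 4329
scene 435 along [-0.0557  0.0485] thick [-0.005   0.0049  0.0088] z [-0.0479  0.0574]
   face dy/dx,dy/dz,off [0.0056 0.0318 0.0056] 328
top 75 along [-0.0544 -0.0056] thick [-0.0068 -0.      0.0066] z [-0.0463  0.0555]
now [0.4584 0.2084 0.2411] head -0.078 zt [-0.035  0.057 -0.998] w 0.009 F [-0.3 -0.1 -2.2] t 20.1 j [0.39 0.25 0.07 1.41 0.07 2.03]
  leg cm [-17.8   0.6  -0.9] turn 0.002 rows 4.3
  leg cm [-18.9  -0.5  -1. ] turn 0.0 rows 4.5
  leg cm [0. 0. 0.] turn 0.57 rows 4.6
  leg cm [0. 0. 0.] turn 0.55 rows 4.4
  leg cm [-0.1  0.2 -0. ] turn 0.413 rows 3.3
  leg cm [0.3 0.4 8. ] turn 0.0 rows 1.9
```

Request:
arm_command --pt "-3.6 0.1 -0.2" --pt "-7.2 0.2 -0.4" --pt "-10.8 0.3 -0.6" --pt "-14.4 0.4 -0.8" --pt "-17.8 0.6 -0.9" --turn '[0,0,0,0,0]' --hand '[1,1,1,1,1]'

```text
clock: 20.47
eef_pos: [0.4503, 0.0292, 0.2405]
tool_rot: [0.734, 0.678, 0.007, -0.033]
ft_force: [0.5, 0.3, -1.8]
grip_width: 0.0095
```

Request:
arm_command --pt "-3.8 -0.1 -0.2" --pt "-7.6 -0.2 -0.4" --pt "-11.4 -0.3 -0.6" --pt "-15.2 -0.4 -0.8" --pt "-18.9 -0.5 -1" --turn '[0,0,0,0,0]' --hand '[1,1,1,1,1]'

```text
clock: 20.88
eef_pos: [0.4306, -0.1591, 0.2401]
tool_rot: [0.734, 0.678, 0.008, -0.033]
ft_force: [0.7, 0.3, -2.3]
grip_width: 0.0094
```

Request:
arm_command --pt "0 0 0" --pt "0 0 0" --pt "0 0 0" --pt "0 0 0" --pt "0 0 0" --turn '[0.12,0.24,0.36,0.48,0.57]' --hand '[1,1,1,1,1]'

```text
clock: 21.3
eef_pos: [0.431, -0.1575, 0.2399]
tool_rot: [0.896, 0.442, -0.002, -0.034]
ft_force: [-1.0, 0.0, -2.3]
grip_width: 0.0093
```

Request:
arm_command --pt "0 0 0" --pt "0 0 0" --pt "0 0 0" --pt "0 0 0" --pt "0 0 0" --turn '[0.12,0.24,0.36,0.48,0.55]' --hand '[1,1,1,1,1]'

```text
clock: 21.72
eef_pos: [0.4311, -0.1572, 0.24]
tool_rot: [0.983, 0.182, -0.011, -0.032]
ft_force: [1.1, -0.1, -1.9]
grip_width: 0.0093
```

Request:
arm_command --pt "0 0 0" --pt "0 0 0" --pt "0 0 0" --pt "0 0 0" --pt "0 0 0" --turn '[0.12,0.24,0.36,0.415,0.415]' --hand '[1,1,1,1,1]'

```text
clock: 22.13
eef_pos: [0.4312, -0.1572, 0.2401]
tool_rot: [0.999, -0.022, -0.018, -0.029]
ft_force: [0.7, 0.3, -1.5]
grip_width: 0.0094
```

Run:
```python
from disc import *
held()
plan((.4298,-.16,.16,-1.613),(.4298,-.16,.075,-1.613))
```

```text
wrist 4678 along [-0.0119  0.0581] thick [-0.0055  0.0033  0.0104] z [0.0121 0.0617]
   face dy/dx,dy/dz,off [-0.0162  0.0328  0.0021] 4321
scene 415 along [-0.0408  0.0598] thick [-0.0014  0.0072  0.0115] z [-0.0466  0.0613]
   face dy/dx,dy/dz,off [-0.0019  0.0483  0.0082] 271
top 14
now [ 0.4315 -0.1574  0.2407] head -1.614 zt [-0.033  0.059 -0.998] w 0.0092 F [ 0.3  0.2 -2. ] t 22.3 j [-0.38  0.19  0.    1.43  0.04  2.8 ]
  leg cm [0.1 0.7 8. ] turn -0.001 rows 1.9
  leg cm [0.3 0.5 8.5] turn 0.0 rows 2.0
```

Request:
arm_command --pt "0 0.2 2" --pt "0 0.4 4.5" --pt "0.1 0.6 7" --pt "0.1 0.7 8" --pt "0.1 0.7 8" --turn '[0,0,0,0,0]' --hand '[1,1,1,1,1]'

```text
clock: 22.7
eef_pos: [0.4277, -0.1591, 0.1582]
tool_rot: [0.999, -0.021, -0.019, -0.03]
ft_force: [0.1, 0.8, -2.2]
grip_width: 0.0089
```

Request:
arm_command --pt "0 0 0" --pt "0 0 0" --pt "0.03 0.06 1" --pt "0.1 0.17 3" --pt "0.1 0.17 3" --turn '[0,0,0,0,0]' --hand '[1,1,1,1,1]'

```text
clock: 23.12
eef_pos: [0.4292, -0.1596, 0.1299]
tool_rot: [0.999, -0.021, -0.017, -0.029]
ft_force: [-0.3, -0.3, -2.3]
grip_width: 0.0092
```

Run:
```python
from disc import *
plan((.4290,-.16,.075,-1.613))
p,d,i=grab("wrist"); P=xyz(d,i).reshape(-1,3); C=p.reshape(-1,3)
q=P[(abs(P[:,1]+.16)<.02)&(P[:,2]>.15)&(P[:,2]<.2)&(C.min(1)>75)&(P[:,0]>.36)&(P[:,0]<.5)]
print('disc y',np.percentile(q[:,1],[2,50,98]).round(4))
for a,b in((.38,.415),(.445,.48)):
    Q=P[(P[:,0]>a)&(P[:,0]<b)&(P[:,1]>-.335)&(P[:,1]<-.04)&(P[:,2]>.074)&(P[:,2]<.088)]; y=np.sort(Q[:,1]); g=np.split(y,np.where(np.diff(y)>.005)[0]+1)
    print([(k[0].round(4),k[-1].round(4)) for k in g if len(k)>3])
```

```text
now [ 0.4292 -0.1596  0.1299] head -1.615 zt [-0.033  0.059 -0.998] w 0.0092 F [-0.3 -0.3 -2.3] t 23.1 j [-0.39  0.26 -0.21  1.16  0.04  2.8 ]
  leg cm [0.2 0.4 5.5] turn -0.002 rows 1.3
disc y [-0.1696 -0.164  -0.1561]
[(np.float64(-0.335), np.float64(-0.3324)), (np.float64(-0.3145), np.float64(-0.2801)), (np.float64(-0.2598), np.float64(-0.2308)), (np.float64(-0.2078), np.float64(-0.185)), (np.float64(-0.1262), np.float64(-0.1134)), (np.float64(-0.093), np.float64(-0.0571))]
[(np.float64(-0.3181), np.float64(-0.2823)), (np.float64(-0.2627), np.float64(-0.2283)), (np.float64(-0.2209), np.float64(-0.1716)), (np.float64(-0.1497), np.float64(-0.116)), (np.float64(-0.0955), np.float64(-0.0593))]
```

Request:
arm_command --pt "0.05 0.1 1.5" --pt "0.1 0.2 3" --pt "0.15 0.3 4.5" --pt "0.2 0.37 5.5" --pt "0.2 0.37 5.5" --turn '[0,0,0,0,0]' --hand '[1,1,1,1,1]'

```text
clock: 23.58
eef_pos: [0.4298, -0.1604, 0.0757]
tool_rot: [0.999, -0.022, -0.017, -0.029]
ft_force: [0.7, 0.5, -2.2]
grip_width: 0.0094
```

Request:
arm_command --pt "0 0 0" --pt "0 0.02 0.3" --pt "0 0.04 0.6" --pt "0 0.05 0.7" --pt "0 0.05 0.7" --turn '[0,0,0,0,0]' --hand '[1,1,1,1,1]'

```text
clock: 24.0
eef_pos: [0.4301, -0.1607, 0.0693]
tool_rot: [0.999, -0.022, -0.016, -0.029]
ft_force: [-0.3, 0.3, -1.6]
grip_width: 0.0092
```

Request:
arm_command --pt "0 0 0.1" --pt "0 0 0.1" --pt "0 0 0.1" --turn '[0,0,0]' --hand '[1,1,1]'

```text
clock: 24.25
eef_pos: [0.43, -0.1606, 0.0681]
tool_rot: [0.999, -0.022, -0.016, -0.029]
ft_force: [-0.3, -0.4, -2.4]
grip_width: 0.0092
```

Request:
arm_command --pt "0 0 0.1" --pt "0 0 0.1" --pt "0 0 0.1" --turn '[0,0,0]' --hand '[1,1,1]'

```text
clock: 24.5
eef_pos: [0.4302, -0.1606, 0.0676]
tool_rot: [0.999, -0.022, -0.016, -0.029]
ft_force: [-1.4, 0.1, 4.1]
grip_width: 0.0091
```

Request:
arm_command --pt "0 0 0.1" --pt "0 0 0.1" --pt "0 0 0.1" --turn '[0,0,0]' --hand '[1,1,1]'

```text
clock: 24.75
eef_pos: [0.4302, -0.1607, 0.0675]
tool_rot: [0.999, -0.022, -0.015, -0.028]
ft_force: [-3.9, 0.9, 11.0]
grip_width: 0.0092
```

Request:
arm_command --pt "0 0 0.05" --pt "0 0 0.05" --pt "0 0 0.05" --turn '[0,0,0]' --hand '[1,1,1]'

```text
clock: 25.0
eef_pos: [0.4302, -0.1607, 0.0674]
tool_rot: [0.999, -0.022, -0.015, -0.028]
ft_force: [-4.1, 0.7, 13.4]
grip_width: 0.0096
```

Request:
arm_command --pt "0 0 -0.15" --pt "0 0 -0.2" --pt "0 0 -0.2" --pt "0 0 -0.2" --pt "0 0 -0.2" --turn '[0,0,0,0,0]' --hand '[1,0.8,0.65,0.65,0.65]'

```text
clock: 25.42
eef_pos: [0.43, -0.1605, 0.0673]
tool_rot: [0.999, -0.022, -0.016, -0.029]
ft_force: [-0.7, -0.1, 0.1]
grip_width: 0.0299
```

Request:
arm_command --pt "-0.06 -0.12 -2" --pt "-0.15 -0.3 -5" --pt "-0.27 -0.52 -9" --pt "-0.4 -0.8 -13" --pt "-0.5 -1 -17" --turn '[0,0,0,0,0]' --hand '[0.65,0.65,0.65,0.65,0.65]'

```text
clock: 25.83
eef_pos: [0.4302, -0.1599, 0.2393]
tool_rot: [0.999, -0.022, -0.017, -0.029]
ft_force: [1.6, -1.3, -0.4]
grip_width: 0.0301
```

Run:
```python
from rack import *
rackdiscs()
plan((.43,-.15,.24,-1.0),(.43,-.15,.24,-.45),(.50,.02,.24,-.065),(.59,.18,.24,-.065),(.6276,.2682,.2,-.065),(.6276,.2682,.072,-.065))
```

```text
scene slot 2 181 x [0.3904 0.4768] ymed -0.1646 ztop 0.1264 dy/dx -0.007
scene slot 3 180 x [0.3886 0.4743] ymed -0.2196 ztop 0.1265 dy/dx -0.025
top slot 2 65 x [0.3838 0.4768] ymed -0.1579 ztop 0.1304 dy/dx -0.01
wrist slot 2 775 x [0.3844 0.4736] ymed -0.1586 ztop 0.1265 dy/dx -0.028
wrist slot 3 941 x [0.3819 0.4713] ymed -0.2124 ztop 0.1262 dy/dx -0.048
now [ 0.4331 -0.1612  0.2414] head -1.614 zt [-0.023  0.055 -0.998] w 0.0302 F [ 0.5 -0.7 -0.5] t 26.0 j [-0.39  0.19  0.    1.43  0.04  2.8 ]
  leg cm [-0.4 -1.1  0.2] turn -0.614 rows 4.9
  leg cm [0. 0. 0.] turn -0.55 rows 4.4
  leg cm [18.3 -1.1  0.8] turn -0.385 rows 4.4
  leg cm [16.5  8.   0.7] turn 0.0 rows 4.4
  leg cm [8.8 3.3 4.4] turn 0.0 rows 2.5
  leg cm [-0.7  0.3 12.8] turn 0.0 rows 3.1
```

Request:
arm_command --pt "-0.4 -1.1 0.2" --pt "-0.4 -1.1 0.2" --pt "-0.4 -1.1 0.2" --pt "-0.4 -1.1 0.2" --pt "-0.4 -1.1 0.2" --turn '[-0.12,-0.24,-0.36,-0.48,-0.6]' --hand '[0.5,0,0,0,0]'

```text
clock: 26.4
eef_pos: [0.4263, -0.1486, 0.2351]
tool_rot: [0.96, 0.278, -0.008, -0.033]
ft_force: [0.4, 0.4, 0.7]
grip_width: 0.0853
```

Request:
arm_command --pt "0 0 0" --pt "0 0 0" --pt "0 0 0" --pt "0 0 0" --pt "0 0 0" --turn '[-0.12,-0.24,-0.36,-0.48,-0.565]' --hand '[0,0,0,0,0]'

```text
clock: 26.82
eef_pos: [0.4263, -0.1487, 0.235]
tool_rot: [0.845, 0.534, 0.001, -0.034]
ft_force: [0.7, -0.5, -0.2]
grip_width: 0.0852
```

Request:
arm_command --pt "3.6 -0.2 0.2" --pt "7.2 -0.4 0.4" --pt "10.8 -0.6 0.6" --pt "14.5 -0.8 0.7" --pt "18.3 -1.1 0.8" --turn '[-0.08,-0.16,-0.24,-0.32,-0.385]' --hand '[0,0,0,0,0]'

```text
clock: 27.23
eef_pos: [0.4961, 0.0222, 0.2346]
tool_rot: [0.728, 0.685, 0.007, -0.033]
ft_force: [0.1, -0.7, 0.0]
grip_width: 0.0853
```

Request:
arm_command --pt "3.3 1.6 0.1" --pt "6.6 3.2 0.3" --pt "9.9 4.8 0.4" --pt "13.2 6.4 0.6" --pt "16.5 8 0.7" --turn '[0,0,0,0,0]' --hand '[0,0,0,0,0]'

```text
clock: 27.65
eef_pos: [0.5865, 0.1822, 0.2337]
tool_rot: [0.729, 0.684, 0.007, -0.033]
ft_force: [0.6, -0.7, 1.3]
grip_width: 0.0856
```

Request:
arm_command --pt "3 1.1 1.5" --pt "6 2.2 3" --pt "8.8 3.3 4.4" --pt "8.8 3.3 4.4" --pt "8.8 3.3 4.4" --turn '[0,0,0,0,0]' --hand '[0,0,0,0,0]'

```text
clock: 28.07
eef_pos: [0.6224, 0.2699, 0.1909]
tool_rot: [0.728, 0.685, 0.005, -0.033]
ft_force: [-0.1, -0.0, 0.2]
grip_width: 0.0855
```

Run:
```python
from h import *
plan((.6276,.2682,.072,-.065),(.6536,.2665,.072,-.065),(.65,.26,.22,-.065))
```

```text
now [0.6224 0.2699 0.1909] head -0.06 zt [-0.038  0.055 -0.998] w 0.0855 F [-0.1 -0.   0.2] t 28.1 j [0.38 0.64 0.55 1.49 0.07 2.01]
  leg cm [-0.8  1.  11.8] turn 0.005 rows 2.9
  leg cm [ 0.   2.6 -0.1] turn 0.0 rows 0.6
  leg cm [  0.1  -0.9 -14.8] turn 0.0 rows 3.6
```

Request:
arm_command --pt "-0.2 0.6 2" --pt "-0.4 0.8 5" --pt "-0.6 0.9 9" --pt "-0.8 1 11.8" --pt "-0.8 1 11.8" --turn '[0,0,0,0,0]' --hand '[0,0,0,0,0]'

```text
clock: 28.48
eef_pos: [0.6246, 0.2633, 0.0697]
tool_rot: [0.73, 0.683, 0.002, -0.034]
ft_force: [-1.6, -0.8, -1.9]
grip_width: 0.0854
```

Request:
arm_command --pt "0 0 0" --pt "0 0.5 0" --pt "0 1.1 0" --pt "0 1.8 0" --pt "0 2.6 0" --turn '[0,0,0,0,0]' --hand '[0,0.3,0.4,0.5,0.65]'

```text
clock: 28.9
eef_pos: [0.6579, 0.2661, 0.0802]
tool_rot: [0.729, 0.684, 0.011, -0.031]
ft_force: [-1.1, 0.4, 1.6]
grip_width: 0.0386
```

Request:
arm_command --pt "0 0 0" --pt "0 0 0" --pt "0 0 0" --pt "0 0 0" --pt "0 0 0" --turn '[0,0,0,0,0]' --hand '[0.65,0.65,0.7,0.75,0.8]'

```text
clock: 29.32
eef_pos: [0.6557, 0.2656, 0.0768]
tool_rot: [0.729, 0.684, 0.009, -0.032]
ft_force: [0.5, 0.2, -0.7]
grip_width: 0.0174
```

Request:
arm_command --pt "0 0 0" --pt "0 0 0" --pt "0 0 0" --pt "0 0 0" --pt "0 0 0" --turn '[0,0,0,0,0]' --hand '[0.9,1,1,1,1]'

```text
clock: 29.73
eef_pos: [0.6557, 0.2656, 0.0767]
tool_rot: [0.729, 0.684, 0.009, -0.032]
ft_force: [-2.3, -0.2, 3.0]
grip_width: 0.0091
```

Request:
arm_command --pt "0 0 -0.5" --pt "0 0 -1.5" --pt "0 0 -3.5" --pt "0 -0.2 -6" --pt "0 -0.4 -9" --turn '[0,0,0,0,0]' --hand '[1,1,1,1,1]'

```text
clock: 30.15
eef_pos: [0.6535, 0.2597, 0.165]
tool_rot: [0.729, 0.684, 0.006, -0.032]
ft_force: [-0.2, 0.5, -1.8]
grip_width: 0.0094
```

Run:
```python
from disc import *
held()
plan((.645,.26,.26,-.065),(.52,.13,.26,-.065),(.45,-.03,.26,-.065),(.43,-.104,.24,-.4),(.43,-.104,.24,-1.0),(.43,-.104,.24,-1.613),(.4315,-.1047,.13,-1.613))
```

```text
wrist 4519 along [-0.0229  0.0586] thick [-0.0049  0.0017  0.0077] z [0.0152 0.0587]
   face dy/dx,dy/dz,off [-0.005   0.0265  0.0004] 4252
scene 336 along [-0.0527  0.0498] thick [-0.0115  0.0078  0.0121] z [-0.0411  0.0664]
   face dy/dx,dy/dz,off [0.018  0.0199 0.0085] 234
top 59 along [-0.0457 -0.012 ] thick [-0.0029  0.0038  0.0094] z [-0.0349  0.0627]
now [0.6569 0.2609 0.1704] head -0.063 zt [-0.024  0.06  -0.998] w 0.0096 F [ 0.6  1.  -2.9] t 30.3 j [0.35 0.7  0.6  1.48 0.06 1.98]
  leg cm [ 0.4 -1.4 -8.9] turn 0.002 rows 2.2
  leg cm [-13.8 -11.6  -0.5] turn 0.0 rows 4.3
  leg cm [-16.4  -5.9  -0.8] turn 0.0 rows 4.2
  leg cm [-7.6 -1.5  1.6] turn 0.335 rows 2.7
  leg cm [0. 0. 0.] turn 0.6 rows 4.8
  leg cm [0. 0. 0.] turn 0.613 rows 4.9
  leg cm [ 0.4  0.7 11. ] turn 0.0 rows 2.6
```

Request:
arm_command --pt "0 -0.2 -3" --pt "0.2 -0.6 -6" --pt "0.4 -1.4 -9" --pt "0.4 -1.4 -9" --pt "0.4 -1.4 -9" --turn '[0,0,0,0,0]' --hand '[1,1,1,1,1]'

```text
clock: 30.72
eef_pos: [0.6444, 0.2604, 0.258]
tool_rot: [0.729, 0.684, 0.01, -0.031]
ft_force: [-0.1, -0.4, -3.1]
grip_width: 0.0094
```

Request:
arm_command --pt "-2.8 -2.3 -0.1" --pt "-5.6 -4.6 -0.2" --pt "-8.4 -6.9 -0.3" --pt "-11.2 -9.3 -0.4" --pt "-13.8 -11.6 -0.5" --turn '[0,0,0,0,0]' --hand '[1,1,1,1,1]'

```text
clock: 31.13
eef_pos: [0.5162, 0.1278, 0.2543]
tool_rot: [0.729, 0.684, 0.006, -0.033]
ft_force: [1.3, -0.2, -1.4]
grip_width: 0.0093
```

Request:
arm_command --pt "-3.3 -1.2 -0.2" --pt "-6.6 -2.4 -0.3" --pt "-9.9 -3.6 -0.5" --pt "-13.2 -4.8 -0.6" --pt "-16.4 -5.9 -0.8" --turn '[0,0,0,0,0]' --hand '[1,1,1,1,1]'

```text
clock: 31.55
eef_pos: [0.4473, -0.0319, 0.256]
tool_rot: [0.729, 0.684, 0.007, -0.034]
ft_force: [-0.1, -0.1, -2.9]
grip_width: 0.0092
```

Request:
arm_command --pt "-2 -0.4 0.4" --pt "-4 -0.8 0.8" --pt "-6 -1.2 1.2" --pt "-7.6 -1.5 1.6" --pt "-7.6 -1.5 1.6" --turn '[0.08,0.16,0.24,0.335,0.335]' --hand '[1,1,1,1,1]'

```text
clock: 31.97
eef_pos: [0.4267, -0.1064, 0.2355]
tool_rot: [0.834, 0.55, 0.0, -0.035]
ft_force: [-0.5, 0.5, -3.2]
grip_width: 0.0094
```

Request:
arm_command --pt "0 0 0" --pt "0 0 0" --pt "0 0 0" --pt "0 0 0" --pt "0 0 0" --turn '[0.12,0.24,0.36,0.48,0.6]' --hand '[1,1,1,1,1]'

```text
clock: 32.38
eef_pos: [0.4286, -0.1036, 0.2371]
tool_rot: [0.959, 0.28, -0.008, -0.033]
ft_force: [-0.9, -0.0, -2.6]
grip_width: 0.0093
```

Request:
arm_command --pt "0 0 0" --pt "0 0 0" --pt "0 0 0" --pt "0 0 0" --pt "0 0 0" --turn '[0.12,0.24,0.36,0.48,0.6]' --hand '[1,1,1,1,1]'

```text
clock: 32.8
eef_pos: [0.4286, -0.1035, 0.2371]
tool_rot: [0.999, -0.016, -0.018, -0.029]
ft_force: [-0.6, -0.2, -2.7]
grip_width: 0.0093
```

Run:
```python
from disc import *
held()
plan((.4315,-.1043,.13,-1.613),(.4315,-.1043,.08,-1.613))
```

```text
wrist 4533 along [-0.0179  0.06  ] thick [-0.0034  0.0032  0.0089] z [0.0096 0.0581]
   face dy/dx,dy/dz,off [-0.0131  0.0347  0.0019] 4286
scene 439 along [-0.0365  0.0624] thick [-0.0004  0.0075  0.0115] z [-0.0506  0.0566]
   face dy/dx,dy/dz,off [0.0039 0.0486 0.0081] 314
top 0
now [ 0.4288 -0.1037  0.2376] head -1.596 zt [-0.034  0.059 -0.998] w 0.0093 F [ 0.1  0.3 -2.6] t 33.0 j [-0.27  0.16 -0.05  1.41  0.05  2.89]
  leg cm [ 0.6  0.7 10.7] turn 0.017 rows 2.6
  leg cm [0.2 0.3 5. ] turn 0.0 rows 1.2
```

Request:
arm_command --pt "0.1 0.2 3" --pt "0.3 0.4 6" --pt "0.5 0.6 9" --pt "0.6 0.7 10.7" --pt "0.6 0.7 10.7" --turn '[0.017,0.017,0.017,0.017,0.017]' --hand '[1,1,1,1,1]'

```text
clock: 33.37
eef_pos: [0.4282, -0.104, 0.1273]
tool_rot: [0.999, -0.021, -0.021, -0.03]
ft_force: [-0.8, -0.5, -2.8]
grip_width: 0.0094
```

Request:
arm_command --pt "0 0 0" --pt "0 0 0" --pt "0 0 0" --turn '[0,0,0]' --hand '[1,1,1]'

```text
clock: 33.62
eef_pos: [0.4334, -0.1056, 0.1333]
tool_rot: [0.999, -0.022, -0.015, -0.028]
ft_force: [0.4, 0.2, -3.0]
grip_width: 0.0095
```

Run:
```python
from disc import *
plan((.4315,-.1043,.08,-1.613))
p,d,i=grab("wrist"); P=xyz(d,i).reshape(-1,3); C=p.reshape(-1,3)
q=P[(abs(P[:,1]+.105)<.02)&(P[:,2]>.15)&(P[:,2]<.2)&(C.min(1)>75)&(P[:,0]>.36)&(P[:,0]<.5)]
print('disc y',np.percentile(q[:,1],[2,50,98]).round(4))
for a,b in((.38,.415),(.445,.48)):
    Q=P[(P[:,0]>a)&(P[:,0]<b)&(P[:,1]>-.335)&(P[:,1]<-.04)&(P[:,2]>.074)&(P[:,2]<.088)]; y=np.sort(Q[:,1]); g=np.split(y,np.where(np.diff(y)>.005)[0]+1)
    print([(k[0].round(4),k[-1].round(4)) for k in g if len(k)>3])
```

```text
now [ 0.4334 -0.1056  0.1333] head -1.616 zt [-0.028  0.057 -0.998] w 0.0095 F [ 0.4  0.2 -3. ] t 33.6 j [-0.27  0.23 -0.24  1.14  0.05  2.91]
  leg cm [-0.   0.2  5.3] turn -0.003 rows 1.3
disc y [-0.1174 -0.1099 -0.1001]
[(np.float64(-0.3152), np.float64(-0.2793)), (np.float64(-0.2611), np.float64(-0.2437)), (np.float64(-0.2084), np.float64(-0.1749)), (np.float64(-0.1531), np.float64(-0.1314)), (np.float64(-0.0714), np.float64(-0.0579))]
[(np.float64(-0.3064), np.float64(-0.282)), (np.float64(-0.262), np.float64(-0.2359)), (np.float64(-0.2205), np.float64(-0.1717)), (np.float64(-0.155), np.float64(-0.1154)), (np.float64(-0.095), np.float64(-0.0599))]
```

Request:
arm_command --pt "0 0 1.5" --pt "0 0.1 3" --pt "0 0.2 4.5" --pt "0 0.2 5.3" --pt "0 0.2 5.3" --turn '[0,0,0,0,0]' --hand '[1,1,1,1,1]'

```text
clock: 34.08
eef_pos: [0.4294, -0.1039, 0.0781]
tool_rot: [0.999, -0.022, -0.017, -0.029]
ft_force: [-0.2, 0.2, -1.8]
grip_width: 0.0094
```

Request:
arm_command --pt "0 0 0" --pt "0 0 0.2" --pt "0 0 0.4" --pt "0 0 0.5" --pt "0 0 0.5" --turn '[0,0,0,0,0]' --hand '[1,1,1,1,1]'

```text
clock: 34.5
eef_pos: [0.4303, -0.104, 0.074]
tool_rot: [0.999, -0.023, -0.016, -0.029]
ft_force: [-0.1, -0.3, -3.4]
grip_width: 0.0093
```

Request:
arm_command --pt "0 0 0.1" --pt "0 0 0.1" --pt "0 0 0.1" --turn '[0,0,0]' --hand '[1,1,1]'

```text
clock: 34.75
eef_pos: [0.4301, -0.1039, 0.0729]
tool_rot: [0.999, -0.023, -0.016, -0.029]
ft_force: [0.2, -0.3, -2.8]
grip_width: 0.009
```

Request:
arm_command --pt "0 0 0.1" --pt "0 0 0.1" --pt "0 0 0.1" --turn '[0,0,0]' --hand '[1,1,1]'

```text
clock: 35.0
eef_pos: [0.43, -0.1038, 0.0718]
tool_rot: [0.999, -0.023, -0.016, -0.029]
ft_force: [-0.4, 0.3, -2.8]
grip_width: 0.0093
```

Request:
arm_command --pt "0 0 0.1" --pt "0 0 0.1" --pt "0 0 0.1" --turn '[0,0,0]' --hand '[1,1,1]'

```text
clock: 35.25
eef_pos: [0.4302, -0.1038, 0.0713]
tool_rot: [0.999, -0.023, -0.016, -0.029]
ft_force: [-2.0, -0.3, 2.6]
grip_width: 0.0092
```

Request:
arm_command --pt "0 0 0.08" --pt "0 0 0.08" --pt "0 0 0.08" --turn '[0,0,0]' --hand '[1,1,1]'

```text
clock: 35.5
eef_pos: [0.4302, -0.1039, 0.0712]
tool_rot: [0.999, -0.023, -0.016, -0.029]
ft_force: [-3.6, 0.5, 9.2]
grip_width: 0.0093
```

Seated. Release, rise, check the rack and re-measure the marker.

Request:
arm_command --pt "0 0 -0.1" --pt "0 0 -0.1" --pt "0 0 -0.1" --pt "0 0 -0.1" --pt "0 0 -0.1" --turn '[0,0,0,0,0]' --hand '[1,0.8,0.65,0.65,0.65]'

```text
clock: 35.92
eef_pos: [0.4301, -0.1038, 0.0709]
tool_rot: [0.999, -0.023, -0.016, -0.029]
ft_force: [0.3, -0.6, -0.6]
grip_width: 0.0299
```

Request:
arm_command --pt "-0.06 -0.12 -2" --pt "-0.15 -0.3 -5" --pt "-0.27 -0.52 -9" --pt "-0.4 -0.8 -13" --pt "-0.5 -1 -17" --turn '[0,0,0,0,0]' --hand '[0.65,0.65,0.65,0.65,0.65]'

```text
clock: 36.33
eef_pos: [0.4303, -0.1032, 0.2429]
tool_rot: [0.999, -0.023, -0.017, -0.029]
ft_force: [1.1, 0.1, -0.6]
grip_width: 0.0298
```

Request:
arm_command --pt "0 0 0" --pt "0 0 0" --pt "0 0 0" --pt "0 0 0" --pt "0 0 0" --turn '[-0.12,-0.24,-0.36,-0.48,-0.6]' --hand '[0.65,0.65,0.65,0.65,0.65]'

```text
clock: 36.75
eef_pos: [0.4308, -0.1034, 0.2414]
tool_rot: [0.96, 0.277, -0.007, -0.032]
ft_force: [-0.8, -0.4, 0.2]
grip_width: 0.0298
```

```bash
cat > mk.py <<'E'
from h import *
def marker(cams=("scene","top"),x0=.5,x1=.66,y0=-.07,y1=.1,zo=0):
    for n in cams:
        p,d,i=grab(n); P=xyz(d,i).reshape(-1,3); C=p.reshape(-1,3).astype(int)
        b=(P[:,0]>x0)&(P[:,0]<x1)&(P[:,1]>y0)&(P[:,1]<y1)
        for nm,m in(("tab",b&(P[:,2]>.128+zo)&(P[:,2]<.175+zo)&(C.max(1)<70)),("roof",b&(P[:,2]>.112+zo)&(P[:,2]<.127+zo)),("foot",b&(P[:,2]>.007+zo)&(P[:,2]<.018+zo))):
            q=P[m]
            if len(q)>8: print(n,nm,len(q),'mean',q.mean(0).round(4),'x',np.percentile(q[:,0],[3,97]).round(4),'y',np.percentile(q[:,1],[3,97]).round(4),'zmax',q[:,2].max().round(4),'rect',np.round(np.hstack([*cv2.minAreaRect(q[:,:2].astype(np.float32))[:2]]),4),round(cv2.minAreaRect(q[:,:2].astype(np.float32))[2],1))
E
python3 - <<'E'
from rack import *; from mk import *
rackdiscs(); marker(); plan()
q,d,i=grab("scene"); t,d,i=grab("top"); save('s8.png',np.hstack([cv2.resize(q[110:290,110:310],(440,400)),cv2.resize(t[165:225,215:275],(360,400),interpolation=cv2.INTER_CUBIC)]),1)
E
```

```text
scene slot 1 177 x [0.391  0.4772] ymed -0.1091 ztop 0.1252 dy/dx -0.021
scene slot 2 181 x [0.3897 0.4745] ymed -0.1642 ztop 0.1264 dy/dx -0.001
scene slot 3 177 x [0.3886 0.4717] ymed -0.2194 ztop 0.1261 dy/dx -0.026
wrist slot 1 862 x [0.3859 0.4756] ymed -0.1017 ztop 0.1265 dy/dx -0.035
wrist slot 2 862 x [0.3846 0.4738] ymed -0.1557 ztop 0.1265 dy/dx -0.059
wrist slot 3 1103 x [0.3962 0.471 ] ymed -0.2102 ztop 0.1262 dy/dx -0.051
scene tab 95 mean [0.6038 0.0434 0.1507] x [0.5971 0.6086] y [0.0314 0.0577] zmax 0.1676 rect [0.6026 0.045  0.0286 0.0109] 78.5
scene roof 93 mean [0.6068 0.0414 0.1201] x [0.5831 0.6213] y [0.0312 0.0555] zmax 0.1269 rect [0.6018 0.0448 0.0278 0.04  ] 85.0
scene foot 279 mean [0.6007 0.0423 0.0108] x [0.5713 0.6377] y [0.011  0.0924] zmax 0.0179 rect [0.6098 0.055  0.0927 0.082 ] 85.1
top tab 54 mean [0.5987 0.0481 0.1564] x [0.5947 0.6037] y [0.0362 0.0601] zmax 0.1719 rect [0.6004 0.0486 0.0248 0.0099] 80.0
top roof 65 mean [0.5967 0.0488 0.1233] x [0.5812 0.6181] y [0.0346 0.0642] zmax 0.127 rect [0.6003 0.0491 0.0262 0.038 ] 80.6
top foot 372 mean [0.5939 0.0511 0.0121] x [0.5385 0.6532] y [-0.022  0.098] zmax 0.0178 rect [0.5784 0.0158 0.1736 0.1534] 86.9
now [ 0.4308 -0.1035  0.2413] head -1.018 zt [-0.031  0.058 -0.998] w 0.0297 F [-0.1  0.8  0.2] t 37.0 j [-0.27  0.16 -0.04  1.42  0.05  2.32]
```

View pics/s8.png

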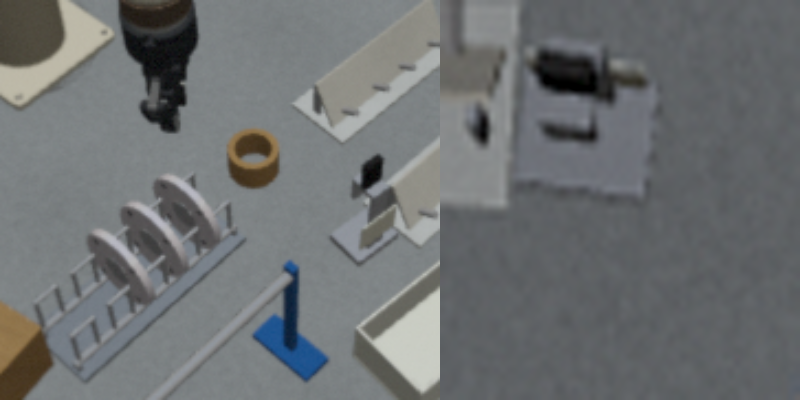

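Run:
```python
from h import *
plan((.46,-.05,.26,-.5),(.56,.04,.26,-.175),(.6025,.053,.2,-.175),(.6025,.053,.118,-.175))
```

```text
now [ 0.4308 -0.1035  0.2413] head -1.017 zt [-0.031  0.058 -0.998] w 0.0298 F [ 0.3 -0.7 -0.5] t 37.1 j [-0.27  0.16 -0.04  1.42  0.05  2.32]
  leg cm [ 5.3 -3.1 -1.6] turn -0.517 rows 4.1
  leg cm [12.7  4.5  0.2] turn -0.325 rows 3.2
  leg cm [1.7 4.2 5.9] turn 0.0 rows 1.8
  leg cm [-0.4  0.3  8.2] turn 0.0 rows 2.0
```

Request:
arm_command --pt "1.3 -0.8 -0.4" --pt "2.6 -1.6 -0.8" --pt "3.9 -2.4 -1.2" --pt "5.3 -3.1 -1.6" --pt "5.3 -3.1 -1.6" --turn '[-0.12,-0.24,-0.36,-0.48,-0.517]' --hand '[0.5,0.5,0.5,0.5,0.5]'

```text
clock: 37.52
eef_pos: [0.4617, -0.0485, 0.2604]
tool_rot: [0.858, 0.513, 0.003, -0.033]
ft_force: [-0.5, -0.7, -0.4]
grip_width: 0.0426
```

Request:
arm_command --pt "3 1.1 0" --pt "6 2.2 0.1" --pt "9 3.3 0.1" --pt "12.7 4.5 0.2" --pt "12.7 4.5 0.2" --turn '[-0.1,-0.2,-0.325,-0.325,-0.325]' --hand '[0.5,0.5,0.5,0.5,0.5]'

```text
clock: 37.93
eef_pos: [0.564, 0.0441, 0.2575]
tool_rot: [0.764, 0.644, 0.007, -0.033]
ft_force: [-0.4, 0.2, -0.8]
grip_width: 0.0424
```

Request:
arm_command --pt "0.5 1.4 1" --pt "1.1 2.8 3" --pt "1.7 4.2 5.9" --pt "1.7 4.2 5.9" --pt "1.7 4.2 5.9" --turn '[0,0,0,0,0]' --hand '[0.5,0.5,0.5,0.5,0.5]'

```text
clock: 38.35
eef_pos: [0.6013, 0.0528, 0.1977]
tool_rot: [0.766, 0.642, 0.004, -0.034]
ft_force: [-0.4, -0.9, 0.4]
grip_width: 0.0429
```

Request:
arm_command --pt "0 0 0" --pt "0 0 0" --turn '[0,0]' --hand '[0.5,0.5]'

```text
clock: 38.52
eef_pos: [0.6031, 0.0525, 0.2021]
tool_rot: [0.766, 0.642, 0.008, -0.031]
ft_force: [0.3, 0.6, 1.1]
grip_width: 0.0429
```

Run:
```python
from mk import *
plan((.6025,.053,.118,-.175))
p,d,i=grab("wrist");save('w3.png',p[60:384,60:452],1.5)
P=xyz(d,i).reshape(-1,3);C=p.reshape(-1,3).astype(int)
m=(abs(P[:,0]-.6)<.05)&(abs(P[:,1]-.045)<.05)&(P[:,2]>.125)&(P[:,2]<.18)&(C.max(1)<70);q=P[m]
for z in np.arange(.13,.18,.01):
    k=q[abs(q[:,2]-z)<.005]
    if len(k)>4: print(z.round(2),len(k),k.min(0).round(3),k.max(0).round(3),k.mean(0).round(4))
marker()
```

```text
now [0.6031 0.0525 0.2021] head -0.174 zt [-0.028  0.058 -0.998] w 0.0429 F [0.3 0.6 1.1] t 38.5 j [0.06 0.48 0.31 1.43 0.06 1.8 ]
  leg cm [-0.4  0.3  8.4] turn 0.001 rows 2.0
0.13 28 [0.598 0.061 0.125] [0.606 0.063 0.135] [0.6023 0.0623 0.1304]
0.14 22 [0.598 0.061 0.137] [0.607 0.063 0.145] [0.6024 0.0623 0.1402]
0.15 47 [0.598 0.051 0.146] [0.607 0.063 0.155] [0.6032 0.0605 0.1506]
0.16 167 [0.594 0.036 0.155] [0.606 0.063 0.165] [0.6009 0.0507 0.1628]
0.17 286 [0.594 0.036 0.165] [0.606 0.062 0.168] [0.6    0.0501 0.1657]
scene tab 94 mean [0.6039 0.0433 0.151 ] x [0.598  0.6081] y [0.0323 0.0584] zmax 0.1696 rect [0.603  0.0459 0.0295 0.0121] 82.1
scene roof 95 mean [0.6069 0.0414 0.1209] x [0.5827 0.6208] y [0.0301 0.0559] zmax 0.1267 rect [0.6015 0.0456 0.0276 0.0414] 80.2
scene foot 278 mean [0.6007 0.0408 0.0109] x [0.5715 0.6384] y [0.0101 0.0914] zmax 0.018 rect [0.6012 0.0354 0.147  0.0781] 74.0
top foot 19 mean [ 0.5802 -0.0437  0.0078] x [0.5132 0.6511] y [-0.0638 -0.026 ] zmax 0.0092 rect [ 0.5816 -0.0432  0.1421  0.0406] 2.3
```

View pics/w3.png

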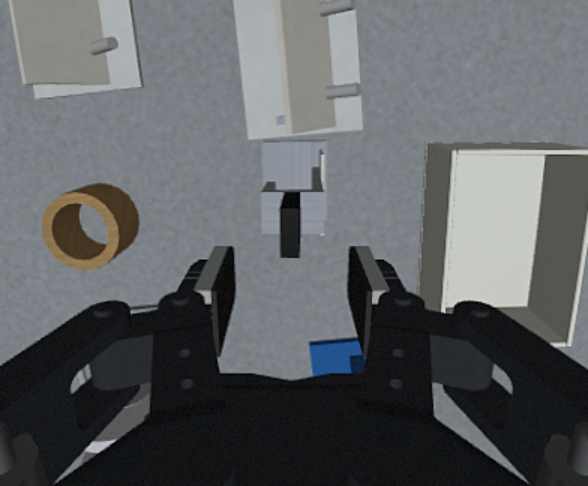

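Request:
arm_command --pt "0 0.1 2.5" --pt "-0.1 0.2 5" --pt "-0.2 0.2 7.5" --pt "-0.2 0.2 8.4" --pt "-0.2 0.2 8.4" --turn '[0,0,0,0,0]' --hand '[0.5,0.5,0.5,0.5,0.5]'

```text
clock: 39.08
eef_pos: [0.5998, 0.0552, 0.1141]
tool_rot: [0.766, 0.643, 0.005, -0.034]
ft_force: [-0.4, 0.7, 0.2]
grip_width: 0.0428
```

Request:
arm_command --pt "0 0 0" --pt "0 0 0" --pt "0 0 0" --pt "0 0 0" --pt "0 0 0" --turn '[0,0,0,0,0]' --hand '[0.5,0.6,0.7,0.8,0.9]'

```text
clock: 39.5
eef_pos: [0.6032, 0.0553, 0.1177]
tool_rot: [0.765, 0.643, 0.008, -0.031]
ft_force: [3.2, -0.6, 3.9]
grip_width: 0.0096
```

Request:
arm_command --pt "0 0 0" --pt "0 0 0" --pt "0 0 0" --pt "0 0 0" --pt "0 0 -0.5" --turn '[0,0,0,0,0]' --hand '[1,1,1,1,1]'

```text
clock: 39.92
eef_pos: [0.6014, 0.0551, 0.1206]
tool_rot: [0.765, 0.643, 0.006, -0.033]
ft_force: [-0.1, 1.0, -2.8]
grip_width: 0.0092
```

Request:
arm_command --pt "0 0 -2" --pt "0 0 -5" --pt "0 0 -9" --pt "0 0 -13" --pt "0 0 -13" --turn '[0,0,0,0,0]' --hand '[1,1,1,1,1]'

```text
clock: 40.33
eef_pos: [0.609, 0.0473, 0.2594]
tool_rot: [0.766, 0.643, 0.012, -0.028]
ft_force: [0.9, 0.2, -0.3]
grip_width: 0.0094
```

Run:
```python
from mk import *
plan((.685,.0,.25,-.1),(.685,-.13,.25,-.044),(.675,-.187,.245,-.044))
marker(("scene",),zo=.13)
# band + rail refine
p,d,i=grab("scene");P=xyz(d,i).reshape(-1,3);C=p.reshape(-1,3).astype(int)
m=(P[:,0]>.58)&(P[:,0]<.67)&(P[:,1]>-.45)&(P[:,1]<-.15)&(P[:,2]>.16)&(P[:,2]<.19);q=P[m];c=C[m].min(1)
print(np.polyfit(q[:,1]+.3,q[:,0],1),[(y.round(3),int(np.median(c[abs(q[:,1]-y)<.003]))) for y in np.arange(-.425,-.335,.005)])
for n in("scene","top"):
    if n=="top": grab(n)
    for t in("band","rail_entry","rail"):
        for r in spot_point(n,t)[:1]: print(n,t,round(r["conf"],2),np.round(r["location"],1))
```

```text
now [0.609  0.0473 0.2594] head -0.173 zt [-0.018  0.059 -0.998] w 0.0094 F [ 0.9  0.2 -0.3] t 40.3 j [0.05 0.47 0.45 1.56 0.06 1.79]
  leg cm [-3.4  8.3  0.5] turn -0.073 rows 2.2
  leg cm [-12.9   1.3  -0.8] turn -0.056 rows 3.1
  leg cm [-5.8 -0.7  0.2] turn 0.0 rows 1.4
scene tab 121 mean [0.614  0.03   0.2875] x [0.5999 0.6282] y [0.0233 0.04  ] zmax 0.3049 rect [0.6129 0.0324 0.0359 0.019 ] 9.6
scene roof 51 mean [0.6171 0.0315 0.2496] x [0.5886 0.6303] y [0.0217 0.0468] zmax 0.2566 rect [0.6138 0.0283 0.0457 0.0247] 24.8
scene foot 62 mean [0.6197 0.0213 0.1447] x [0.5824 0.6383] y [0.0001 0.0658] zmax 0.148 rect [0.6205 0.0252 0.0874 0.0423] 44.8
[0.04700518 0.62340294] [(np.float64(-0.425), 137), (np.float64(-0.42), 138), (np.float64(-0.415), 138), (np.float64(-0.41), 141), (np.float64(-0.405), 173), (np.float64(-0.4), 173), (np.float64(-0.395), 176), (np.float64(-0.39), 172), (np.float64(-0.385), 171), (np.float64(-0.38), 181), (np.float64(-0.375), 181), (np.float64(-0.37), 179), (np.float64(-0.365), 174), (np.float64(-0.36), 174), (np.float64(-0.355), 169), (np.float64(-0.35), 144), (np.float64(-0.345), 138), (np.float64(-0.34), 140)]
scene band 0.59 [302.1 162.7]
scene rail_entry 0.87 [244.7 228.5]
scene rail 0.57 [206.8 195. ]
top band 0.44 [163.9 387.7]
top rail_entry 0.87 [159.  322.1]
```

Request:
arm_command --pt "-1.1 2.7 0.2" --pt "-2.2 5.4 0.3" --pt "-3.4 8.3 0.5" --pt "-3.4 8.3 0.5" --pt "-3.4 8.3 0.5" --turn '[-0.07,-0.07,-0.07,-0.07,-0.07]' --hand '[1,1,1,1,1]'

```text
clock: 41.2
eef_pos: [0.6818, -0.001, 0.2366]
tool_rot: [0.743, 0.668, 0.006, -0.034]
ft_force: [-0.6, 0.1, -1.3]
grip_width: 0.0089
```

Request:
arm_command --pt "0 0 0" --pt "0 0 0" --turn '[0,0]' --hand '[1,1]'

```text
clock: 41.37
eef_pos: [0.681, 0.0006, 0.241]
tool_rot: [0.742, 0.669, 0.008, -0.032]
ft_force: [-0.3, -0.5, -2.5]
grip_width: 0.0091
```

Run:
```python
from mk import *
plan((.685,-.13,.25,-.044),(.675,-.187,.245,-.044))
```

```text
now [6.81e-01 6.00e-04 2.41e-01] head -0.102 zt [-0.031  0.058 -0.998] w 0.0091 F [-0.3 -0.5 -2.5] t 41.4 j [-0.03  0.66  0.72  1.66  0.06  1.65]
  leg cm [-12.9   1.7  -1.7] turn -0.058 rows 3.1
  leg cm [-5.8 -0.7  0.2] turn 0.0 rows 1.4
```

Request:
arm_command --pt "-3.2 0.4 -0.4" --pt "-6.4 0.8 -0.8" --pt "-9.6 1.2 -1.1" --pt "-12.9 1.6 -1.4" --pt "-12.9 1.6 -1.4" --turn '[-0.02,-0.04,-0.058,-0.058,-0.058]' --hand '[1,1,1,1,1]'

```text
clock: 41.78
eef_pos: [0.6835, -0.137, 0.2485]
tool_rot: [0.725, 0.688, 0.008, -0.029]
ft_force: [0.5, -0.6, -2.2]
grip_width: 0.0093
```

Request:
arm_command --pt "-2 -0.2 0" --pt "-4 -0.4 0" --pt "-5.7 -0.6 0.1" --pt "-5.7 -0.6 0.1" --pt "-5.7 -0.6 0.1" --turn '[0,0,0,0,0]' --hand '[1,1,1,1,1]'

```text
clock: 42.2
eef_pos: [0.6752, -0.1875, 0.2437]
tool_rot: [0.723, 0.69, 0.009, -0.032]
ft_force: [-0.9, 0.1, -1.1]
grip_width: 0.0092
```

Request:
arm_command --pt "0 0 0" --pt "0 0 0" --pt "0 0 0" --turn '[0,0,0]' --hand '[1,1,1]'

```text
clock: 42.45
eef_pos: [0.676, -0.1858, 0.2434]
tool_rot: [0.722, 0.691, 0.009, -0.032]
ft_force: [0.2, 0.4, -1.7]
grip_width: 0.0091
```

```bash
cat >> mk.py <<'E'
def atrail(cams=("scene","top","wrist")):
    o=get_obs(); e=o["eef_pos"]
    for n in cams:
        p,d,i=grab(n); P=xyz(d,i).reshape(-1,3); C=p.reshape(-1,3).astype(int)
        b=(abs(P[:,0]-e[0])<.06)&(abs(P[:,1]-e[1])<.06)
        for a in np.arange(-.125,.05,.0125):
            k=P[b&(abs(P[:,2]-e[2]-a)<.006)]
            if len(k)>5: print(n,'dz',a.round(3),len(k),'x',np.percentile(k[:,0],[3,50,97]).round(3),'y',np.percentile(k[:,1],[3,50,97]).round(3))
E
python3 - <<'E'
from mk import *
plan((.6285,-.187,.242,-.044),(.6285,-.187,.18,-.044))
atrail(("scene","wrist"))
q,d,i=grab("scene"); w,d,i=grab("wrist"); save('s9.png',np.hstack([cv2.resize(q[130:290,190:320],(400,500),interpolation=cv2.INTER_CUBIC),cv2.resize(w[60:384,100:400],(400,500))]),1)
E
```

```text
now [ 0.676  -0.1858  0.2434] head -0.043 zt [-0.031  0.058 -0.998] w 0.0091 F [ 0.2  0.4 -1.7] t 42.5 j [-0.29  0.74  0.87  1.74  0.05  1.32]
  leg cm [-0.3 -4.7  0.3] turn 0.001 rows 1.1
  leg cm [-0.4  0.2  6.2] turn 0.0 rows 1.5
scene dz -0.112 242 x [0.646 0.675 0.701] y [-0.23  -0.206 -0.163]
scene dz -0.1 214 x [0.645 0.663 0.698] y [-0.229 -0.205 -0.17 ]
scene dz -0.088 30 x [0.694 0.695 0.697] y [-0.226 -0.196 -0.17 ]
scene dz -0.075 132 x [0.62  0.631 0.697] y [-0.239 -0.203 -0.165]
scene dz -0.063 116 x [0.621 0.629 0.697] y [-0.244 -0.207 -0.162]
scene dz -0.05 60 x [0.691 0.696 0.698] y [-0.225 -0.197 -0.169]
scene dz -0.038 25 x [0.681 0.695 0.697] y [-0.211 -0.201 -0.185]
scene dz -0.025 35 x [0.657 0.694 0.696] y [-0.209 -0.205 -0.187]
scene dz -0.013 36 x [0.659 0.695 0.697] y [-0.209 -0.202 -0.183]
scene dz -0.0 105 x [0.657 0.688 0.697] y [-0.209 -0.202 -0.186]
scene dz 0.012 29 x [0.66  0.68  0.694] y [-0.208 -0.203 -0.193]
scene dz 0.025 40 x [0.661 0.683 0.696] y [-0.209 -0.202 -0.193]
scene dz 0.037 32 x [0.667 0.683 0.696] y [-0.209 -0.202 -0.198]
wrist dz -0.
[... 215 characters left out ...]
0.686 0.693] y [-0.202 -0.174 -0.132]
wrist dz -0.075 432 x [0.618 0.631 0.693] y [-0.236 -0.18  -0.134]
wrist dz -0.063 1575 x [0.62  0.626 0.687] y [-0.239 -0.18  -0.132]
wrist dz -0.05 138 x [0.687 0.694 0.696] y [-0.19  -0.176 -0.163]
wrist dz -0.038 46 x [0.688 0.689 0.694] y [-0.189 -0.18  -0.18 ]
wrist dz -0.025 98 x [0.657 0.662 0.694] y [-0.186 -0.18  -0.178]
wrist dz -0.013 108 x [0.657 0.688 0.694] y [-0.182 -0.18  -0.178]
wrist dz -0.0 420 x [0.658 0.683 0.695] y [-0.186 -0.18  -0.178]
wrist dz 0.012 168 x [0.658 0.674 0.681] y [-0.184 -0.179 -0.179]
wrist dz 0.025 551 x [0.66  0.677 0.694] y [-0.182 -0.179 -0.176]
wrist dz 0.037 737 x [0.66  0.677 0.694] y [-0.183 -0.179 -0.177]
```

View pics/s9.png

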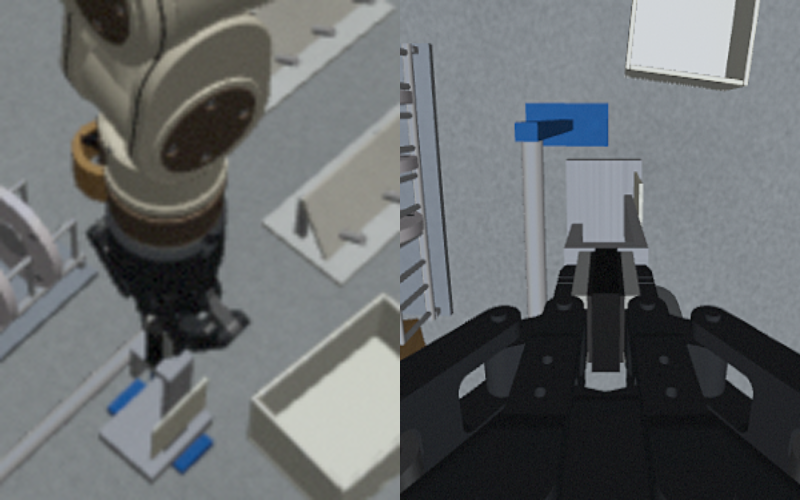

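Request:
arm_command --pt "0 -1 0.03" --pt "0 -2 0.06" --pt "0 -3 0.09" --pt "0 -4 0.12" --pt "0 -5 0.15" --turn '[0,0,0,0,0]' --hand '[1,1,1,1,1]'

```text
clock: 43.07
eef_pos: [0.6254, -0.1844, 0.2431]
tool_rot: [0.723, 0.69, 0.009, -0.032]
ft_force: [0.7, -0.4, -1.7]
grip_width: 0.009
```

Request:
arm_command --pt "0 0 0" --pt "0 0 0" --pt "0 0 0" --turn '[0,0,0]' --hand '[1,1,1]'

```text
clock: 43.32
eef_pos: [0.6264, -0.1846, 0.2433]
tool_rot: [0.723, 0.69, 0.009, -0.031]
ft_force: [0.5, 0.3, -3.0]
grip_width: 0.0092
```

Run:
```python
from mk import *
atrail(("scene",))
plan((.6265,-.187,.19,-.044),(.6265,-.187,.18,-.044))
```

```text
scene dz -0.125 15 x [0.631 0.636 0.65 ] y [-0.228 -0.143 -0.134]
scene dz -0.112 201 x [0.594 0.642 0.652] y [-0.229 -0.203 -0.142]
scene dz -0.1 130 x [0.596 0.626 0.65 ] y [-0.229 -0.199 -0.138]
scene dz -0.088 43 x [0.634 0.645 0.647] y [-0.221 -0.186 -0.135]
scene dz -0.075 121 x [0.62  0.633 0.648] y [-0.242 -0.205 -0.139]
scene dz -0.063 155 x [0.622 0.63  0.648] y [-0.238 -0.197 -0.136]
scene dz -0.05 62 x [0.639 0.646 0.649] y [-0.223 -0.197 -0.168]
scene dz -0.038 27 x [0.612 0.645 0.647] y [-0.208 -0.195 -0.183]
scene dz -0.025 37 x [0.61  0.644 0.647] y [-0.207 -0.201 -0.182]
scene dz -0.013 40 x [0.61  0.645 0.647] y [-0.208 -0.202 -0.183]
scene dz -0.0 100 x [0.61  0.639 0.647] y [-0.208 -0.2   -0.183]
scene dz 0.012 32 x [0.609 0.632 0.644] y [-0.207 -0.204 -0.195]
scene dz 0.025 35 x [0.61  0.634 0.646] y [-0.208 -0.2   -0.192]
scene dz 0.037 34 x [0.613 0.633 0.645] y [-0.208 -0.201 -0.197]
now [ 0.6264 -0.1846  0.2431] head -0.045 zt [-0.03   0.058 -0.998] w 0.0093 F [-0.  -0.4 -2.7] t 43.4 j [-0.31  0.61  0.63  1.64  0.05  1.31]
  leg cm [-0.5  0.2  5.3] turn -0.001 rows 1.3
  leg cm [-0.1  0.   1. ] turn 0.0 rows 0.2
```

Request:
arm_command --pt "-0.1 0.05 1.2" --pt "-0.2 0.1 2.4" --pt "-0.3 0.13 3.6" --pt "-0.4 0.17 4.8" --pt "-0.4 0.17 5.2" --turn '[0,0,0,0,0]' --hand '[1,1,1,1,1]'

```text
clock: 43.78
eef_pos: [0.6253, -0.1854, 0.1883]
tool_rot: [0.723, 0.69, 0.008, -0.033]
ft_force: [-0.1, 0.5, -2.2]
grip_width: 0.009
```

Request:
arm_command --pt "0 0 0.3" --pt "0 0 0.5" --pt "0 0 0.6" --pt "0 0 0.6" --turn '[0,0,0,0]' --hand '[1,1,1,1]'

```text
clock: 44.12
eef_pos: [0.6259, -0.1854, 0.1855]
tool_rot: [0.723, 0.69, 0.009, -0.031]
ft_force: [-0.2, -0.1, -2.4]
grip_width: 0.0092
```

Request:
arm_command --pt "0 0 0.15" --pt "0 0 0.15" --pt "0 0 0.15" --turn '[0,0,0]' --hand '[1,1,1]'

```text
clock: 44.37
eef_pos: [0.6256, -0.1853, 0.1839]
tool_rot: [0.723, 0.69, 0.009, -0.031]
ft_force: [-0.2, 0.2, -2.0]
grip_width: 0.0092
```

Request:
arm_command --pt "0 0 0.15" --pt "0 0 0.15" --pt "0 0 0.15" --turn '[0,0,0]' --hand '[1,1,1]'

```text
clock: 44.62
eef_pos: [0.6253, -0.1852, 0.182]
tool_rot: [0.723, 0.69, 0.009, -0.032]
ft_force: [-0.1, 0.1, -2.8]
grip_width: 0.0094
```

Request:
arm_command --pt "0 0 0.15" --pt "0 0 0.15" --pt "0 0 0.15" --turn '[0,0,0]' --hand '[1,1,1]'

```text
clock: 44.87
eef_pos: [0.6253, -0.1851, 0.1804]
tool_rot: [0.723, 0.69, 0.009, -0.032]
ft_force: [-0.3, -0.6, -1.8]
grip_width: 0.0093
```

Request:
arm_command --pt "0 0 0.1" --pt "0 0 0.1" --pt "0 0 0.1" --turn '[0,0,0]' --hand '[1,1,1]'

```text
clock: 45.12
eef_pos: [0.6253, -0.1851, 0.1794]
tool_rot: [0.723, 0.69, 0.009, -0.032]
ft_force: [-0.8, 0.5, -2.3]
grip_width: 0.0093
```

Run:
```python
from mk import *
plan()
atrail(("scene",))
```

```text
now [ 0.6253 -0.1851  0.1794] head -0.045 zt [-0.031  0.058 -0.998] w 0.0093 F [-0.8  0.5 -2.3] t 45.1 j [-0.31  0.61  0.47  1.48  0.05  1.31]
scene dz -0.125 13 x [0.631 0.635 0.648] y [-0.19  -0.143 -0.136]
scene dz -0.112 217 x [0.596 0.63  0.65 ] y [-0.23  -0.207 -0.144]
scene dz -0.1 183 x [0.595 0.613 0.648] y [-0.228 -0.204 -0.142]
scene dz -0.088 40 x [0.625 0.644 0.646] y [-0.225 -0.181 -0.138]
scene dz -0.075 61 x [0.626 0.645 0.647] y [-0.224 -0.183 -0.137]
scene dz -0.063 54 x [0.627 0.645 0.647] y [-0.221 -0.185 -0.134]
scene dz -0.05 59 x [0.636 0.645 0.647] y [-0.223 -0.189 -0.139]
scene dz -0.038 31 x [0.638 0.644 0.647] y [-0.211 -0.2   -0.18 ]
scene dz -0.025 29 x [0.61  0.644 0.645] y [-0.208 -0.202 -0.182]
scene dz -0.013 64 x [0.61  0.631 0.646] y [-0.242 -0.207 -0.183]
scene dz -0.0 159 x [0.608 0.63  0.646] y [-0.242 -0.206 -0.135]
scene dz 0.012 30 x [0.613 0.63  0.645] y [-0.208 -0.203 -0.187]
scene dz 0.025 29 x [0.625 0.635 0.645] y [-0.208 -0.201 -0.192]
scene dz 0.037 32 x [0.617 0.633 0.646] y [-0.208 -0.202 -0.197]
```

Not touching yet; keep lowering in small steps.

Request:
arm_command --pt "0 0 0.1" --pt "0 0 0.1" --pt "0 0 0.1" --turn '[0,0,0]' --hand '[1,1,1]'

```text
clock: 45.42
eef_pos: [0.6254, -0.1851, 0.1792]
tool_rot: [0.723, 0.69, 0.009, -0.031]
ft_force: [-0.7, 0.1, 1.5]
grip_width: 0.0092
```

Request:
arm_command --pt "0 0 0.1" --pt "0 0 0.1" --pt "0 0 0.1" --turn '[0,0,0]' --hand '[1,1,1]'

```text
clock: 45.67
eef_pos: [0.6255, -0.1851, 0.1791]
tool_rot: [0.723, 0.69, 0.009, -0.031]
ft_force: [-1.4, -0.0, 5.6]
grip_width: 0.0092
```

Request:
arm_command --pt "0 0 0.1" --pt "0 0 0.1" --pt "0 0 0.1" --turn '[0,0,0]' --hand '[1,1,1]'

```text
clock: 45.92
eef_pos: [0.6255, -0.1851, 0.1791]
tool_rot: [0.723, 0.69, 0.01, -0.03]
ft_force: [-2.3, 1.1, 7.6]
grip_width: 0.009
```

Request:
arm_command --pt "-0.5 0 -0.2" --pt "-1.5 0 -0.27" --pt "-2.5 0 -0.33" --pt "-3.5 0 -0.38" --pt "-4.5 0 -0.44" --turn '[0,0,0,0,0]' --hand '[1,1,1,1,1]'

```text
clock: 46.33
eef_pos: [0.6239, -0.2303, 0.1791]
tool_rot: [0.723, 0.69, 0.01, -0.032]
ft_force: [0.1, 4.7, 5.1]
grip_width: 0.009
```

Request:
arm_command --pt "-1 0 -0.06" --pt "-2 0 -0.11" --pt "-3 0 -0.17" --pt "-4 0 -0.23" --pt "-5 0 -0.28" --turn '[0,0,0,0,0]' --hand '[1,1,1,1,1]'

```text
clock: 46.75
eef_pos: [0.6214, -0.2804, 0.1792]
tool_rot: [0.723, 0.69, 0.01, -0.032]
ft_force: [1.0, 6.2, 5.6]
grip_width: 0.0091
```

Run:
```python
from mk import *
plan()
atrail(("scene",))
```

```text
now [ 0.6214 -0.2804  0.1792] head -0.045 zt [-0.029  0.06  -0.998] w 0.0091 F [1.  6.2 5.6] t 46.8 j [-0.44  0.69  0.6   1.54  0.04  1.17]
scene dz -0.112 194 x [0.591 0.634 0.647] y [-0.325 -0.305 -0.259]
scene dz -0.1 202 x [0.591 0.609 0.646] y [-0.323 -0.303 -0.265]
scene dz -0.088 36 x [0.638 0.641 0.643] y [-0.319 -0.292 -0.261]
scene dz -0.075 42 x [0.639 0.642 0.643] y [-0.318 -0.294 -0.263]
scene dz -0.063 48 x [0.636 0.642 0.644] y [-0.316 -0.29  -0.262]
scene dz -0.05 63 x [0.637 0.642 0.644] y [-0.318 -0.29  -0.26 ]
scene dz -0.038 26 x [0.636 0.641 0.644] y [-0.302 -0.291 -0.268]
scene dz -0.025 25 x [0.606 0.641 0.642] y [-0.303 -0.292 -0.279]
scene dz -0.013 71 x [0.607 0.629 0.642] y [-0.339 -0.3   -0.226]
scene dz -0.0 195 x [0.606 0.624 0.642] y [-0.338 -0.301 -0.224]
scene dz 0.012 30 x [0.615 0.628 0.638] y [-0.303 -0.298 -0.29 ]
scene dz 0.025 23 x [0.621 0.629 0.642] y [-0.303 -0.298 -0.292]
scene dz 0.037 28 x [0.614 0.628 0.64 ] y [-0.303 -0.297 -0.293]
```

Request:
arm_command --pt "-1 0 -0.06" --pt "-2 0 -0.11" --pt "-3 0 -0.17" --pt "-4 0 -0.23" --pt "-5 0 -0.28" --turn '[0,0,0,0,0]' --hand '[1,1,1,1,1]'

```text
clock: 47.22
eef_pos: [0.619, -0.3304, 0.1791]
tool_rot: [0.723, 0.69, 0.01, -0.032]
ft_force: [1.0, 7.1, 7.1]
grip_width: 0.0092
```

Request:
arm_command --pt "-0.8 0 -0.05" --pt "-1.6 0 -0.09" --pt "-2.4 0 -0.14" --turn '[0,0,0]' --hand '[1,1,1]'

```text
clock: 47.47
eef_pos: [0.6179, -0.3544, 0.1791]
tool_rot: [0.723, 0.69, 0.01, -0.032]
ft_force: [0.9, 6.1, 5.3]
grip_width: 0.009
```

Run:
```python
from mk import *
plan((.6178,-.367,.1792,-.045))
```

```text
now [ 0.6179 -0.3544  0.1791] head -0.045 zt [-0.029  0.06  -0.998] w 0.009 F [0.9 6.1 5.3] t 47.5 j [-0.54  0.77  0.76  1.61  0.04  1.08]
  leg cm [-1.3  0.  -0.1] turn -0.0 rows 0.3
```

Request:
arm_command --pt "-0.5 0 -0.03" --pt "-1 0 -0.06" --pt "-1.5 0 -0.09" --pt "-1.5 0 -0.09" --turn '[0,0,0,0]' --hand '[1,1,1,1]'

```text
clock: 47.8
eef_pos: [0.6171, -0.3703, 0.1791]
tool_rot: [0.723, 0.69, 0.01, -0.031]
ft_force: [0.0, 3.3, 6.7]
grip_width: 0.0093
```

```bash
cat > band.py <<'E'
from mk import *
def band():
    for n in("scene","top"):
        p,d,i=grab(n);P=xyz(d,i).reshape(-1,3);C=p.reshape(-1,3).astype(int)
        m=(P[:,0]>.6)&(P[:,0]<.64)&(P[:,1]>-.45)&(P[:,1]<-.3)&(P[:,2]>.16)&(P[:,2]<.186);q=P[m];c=C[m].min(1)
        print(n,[(round(float(y),3),int(np.median(c[abs(q[:,1]-y)<.003])) if (abs(q[:,1]-y)<.003).any() else -1) for y in np.arange(-.42,-.33,.005)])
        t=P[(abs(P[:,0]-.625)<.035)&(P[:,1]>-.45)&(P[:,1]<-.3)&(P[:,2]>.19)&(P[:,2]<.222)]; 
        if len(t)>5: print(n,'hook/tab y',np.percentile(t[:,1],[3,97]).round(4))
E
python3 - <<'E'
from band import *
plan(); band(); atrail(("scene",))
E
```

```text
now [ 0.6171 -0.3703  0.1791] head -0.046 zt [-0.029  0.058 -0.998] w 0.0093 F [0.  3.3 6.7] t 47.8 j [-0.56  0.79  0.8   1.63  0.03  1.06]
scene [(-0.42, 132), (-0.415, 129), (-0.41, 137), (-0.405, 172), (-0.4, 169), (-0.395, 117), (-0.39, 100), (-0.385, 116), (-0.38, 108), (-0.375, 66), (-0.37, 66), (-0.365, -1), (-0.36, -1), (-0.355, -1), (-0.35, -1), (-0.345, 122), (-0.34, 132), (-0.335, 134)]
scene hook/tab y [-0.393 -0.383]
top [(-0.42, -1), (-0.415, -1), (-0.41, -1), (-0.405, -1), (-0.4, -1), (-0.395, -1), (-0.39, -1), (-0.385, -1), (-0.38, -1), (-0.375, -1), (-0.37, 71), (-0.365, 61), (-0.36, 134), (-0.355, 144), (-0.35, 105), (-0.345, 105), (-0.34, 104), (-0.335, 103)]
top hook/tab y [-0.3675 -0.3619]
scene dz -0.112 225 x [0.588 0.631 0.644] y [-0.415 -0.393 -0.348]
scene dz -0.1 188 x [0.587 0.61  0.642] y [-0.414 -0.396 -0.356]
scene dz -0.088 38 x [0.636 0.638 0.64 ] y [-0.409 -0.38  -0.351]
scene dz -0.075 49 x [0.637 0.639 0.64 ] y [-0.407 -0.381 -0.353]
scene dz -0.063 43 x [0.637 0.639 0.64 ] y [-0.408 -0.38  -0.353]
scene dz -0.05 68 x [0.635 0.639 0.641] y [-0.408 -0.381 -0.354]
scene dz -0.038 26 x [0.633 0.637 0.639] y [-0.393 -0.382 -0.369]
scene dz -0.025 29 x [0.601 0.638 0.64 ] y [-0.393 -0.382 -0.369]
scene dz -0.013 87 x [0.605 0.625 0.639] y [-0.428 -0.392 -0.315]
scene dz -0.0 206 x [0.606 0.62  0.638] y [-0.426 -0.39  -0.313]
scene dz 0.012 24 x [0.612 0.625 0.638] y [-0.393 -0.39  -0.382]
scene dz 0.025 23 x [0.616 0.626 0.633] y [-0.393 -0.387 -0.383]
scene dz 0.037 15 x [0.616 0.625 0.632] y [-0.393 -0.391 -0.385]
```

Request:
arm_command --pt "0 0 -0.1" --pt "0 0 -0.15" --pt "0 0 -0.15" --pt "0 0 -0.15" --pt "0 0 -0.15" --turn '[0,0,0,0,0]' --hand '[1,0.95,0.8,0.65,0.5]'

```text
clock: 48.37
eef_pos: [0.6165, -0.3698, 0.1792]
tool_rot: [0.723, 0.69, 0.008, -0.032]
ft_force: [0.3, -0.3, -0.0]
grip_width: 0.0402
```

Request:
arm_command --pt "0 0 0" --pt "0 0 0" --pt "0.1 -0.1 -2" --pt "0.3 -0.2 -5" --pt "0.5 -0.3 -8" --turn '[0,0,0,0,0]' --hand '[0.5,0.5,0.5,0.5,0.5]'

```text
clock: 48.78
eef_pos: [0.6158, -0.3682, 0.2599]
tool_rot: [0.723, 0.69, 0.008, -0.033]
ft_force: [0.8, -1.0, 0.2]
grip_width: 0.0431
```

Request:
arm_command --pt "0.5 -3 -2" --pt "1 -6 -4" --pt "1 -9 -5" --pt "1 -12 -5" --pt "1 -15 -5" --turn '[0,0,0,0,0]' --hand '[0.5,0.5,0.5,0.5,0.5]'

```text
clock: 49.2
eef_pos: [0.4681, -0.3549, 0.3167]
tool_rot: [0.723, 0.691, 0.009, -0.03]
ft_force: [0.3, -1.8, 0.4]
grip_width: 0.0425
```

Run:
```python
from band import *; from rack import *
plan(); band(); rackdiscs()
p,d,i=grab("scene");P=xyz(d,i).reshape(-1,3)
b=(abs(P[:,0]-.62)<.06)&(abs(P[:,1]+.38)<.06)
for z in np.arange(.06,.24,.0125):
    k=P[b&(abs(P[:,2]-z)<.006)]
    if len(k)>5: print(z.round(3),len(k),'x',np.percentile(k[:,0],[3,50,97]).round(3),'y',np.percentile(k[:,1],[3,50,97]).round(3))
save('s10.png',p)
```

```text
now [ 0.4681 -0.3549  0.3167] head -0.045 zt [-0.029  0.056 -0.998] w 0.0425 F [ 0.3 -1.8  0.4] t 49.2 j [-0.66  0.47  0.59  1.75  0.03  0.95]
scene [(-0.42, 137), (-0.415, 137), (-0.41, 145), (-0.405, 179), (-0.4, 177), (-0.395, 122), (-0.39, 110), (-0.385, 95), (-0.38, 124), (-0.375, 111), (-0.37, 116), (-0.365, 148), (-0.36, 162), (-0.355, 170), (-0.35, 141), (-0.345, 139), (-0.34, 133), (-0.335, 140)]
scene hook/tab y [-0.393  -0.3678]
top [(-0.42, 116), (-0.415, 116), (-0.41, 113), (-0.405, 132), (-0.4, 144), (-0.395, 162), (-0.39, 112), (-0.385, 119), (-0.38, 115), (-0.375, 117), (-0.37, 104), (-0.365, 76), (-0.36, 143), (-0.355, 134), (-0.35, 114), (-0.345, 112), (-0.34, 111), (-0.335, 109)]
top hook/tab y [-0.3885 -0.3641]
scene slot 1 175 x [0.3886 0.4772] ymed -0.109 ztop 0.1265 dy/dx -0.013
scene slot 2 180 x [0.3909 0.4761] ymed -0.1645 ztop 0.1266 dy/dx -0.003
scene slot 3 177 x [0.3869 0.4718] ymed -0.2192 ztop 0.1256 dy/dx -0.019
top slot 1 118 x [0.3866 0.476 ] ymed -0.1027 ztop 0.1296 dy/dx -0.019
top slot 2 123 x [0.3799 0.4736] ymed -0.1581 ztop 0.1296 dy/dx -0.031
[... 355 characters left out ...]
.64 ] y [-0.408 -0.381 -0.36 ]
0.097 46 x [0.638 0.639 0.641] y [-0.408 -0.385 -0.353]
0.11 44 x [0.637 0.639 0.641] y [-0.408 -0.383 -0.353]
0.122 51 x [0.637 0.639 0.642] y [-0.41  -0.379 -0.353]
0.135 61 x [0.636 0.639 0.642] y [-0.407 -0.384 -0.354]
0.147 28 x [0.625 0.637 0.639] y [-0.394 -0.384 -0.368]
0.16 38 x [0.605 0.637 0.639] y [-0.394 -0.384 -0.368]
0.172 297 x [0.609 0.62  0.638] y [-0.437 -0.393 -0.323]
0.185 132 x [0.602 0.628 0.639] y [-0.393 -0.383 -0.354]
0.197 38 x [0.615 0.623 0.625] y [-0.393 -0.381 -0.367]
0.21 28 x [0.618 0.623 0.625] y [-0.393 -0.384 -0.368]
0.222 84 x [0.614 0.621 0.625] y [-0.393 -0.381 -0.368]
0.235 6 x [0.618 0.622 0.624] y [-0.383 -0.371 -0.367]
```

View pics/s10.png

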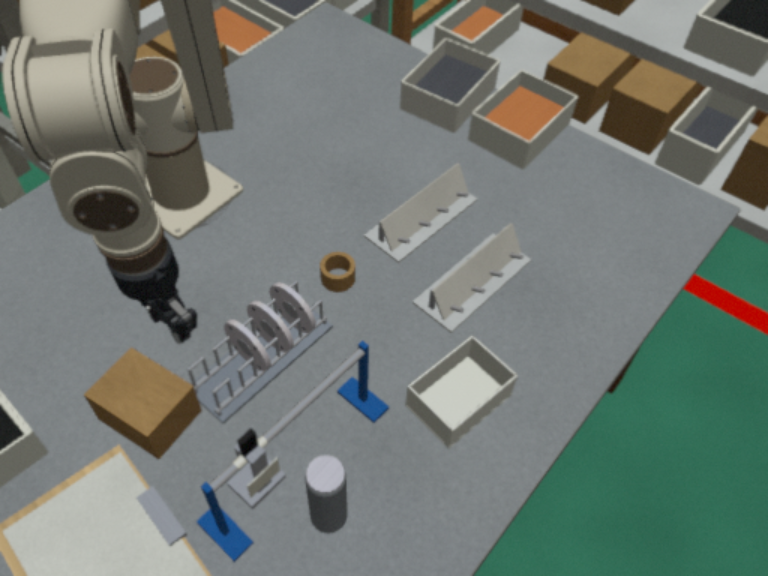

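Request:
arm_command --pt "0 0 0" --pt "0 0 0" --pt "0 0 0" --pt "0 0 0" --pt "0 0 0" --turn '[0,0,0,0,0]' --hand '[0.5,0.5,0.5,0.5,0.5]'

```text
clock: 49.92
eef_pos: [0.4694, -0.3548, 0.3152]
tool_rot: [0.723, 0.69, 0.009, -0.032]
ft_force: [0.1, -0.5, -0.1]
grip_width: 0.0426
```

Request:
arm_command --pt "0 0 0" --pt "0 0 0" --pt "0 0 0" --pt "0 0 0" --pt "0 0 0" --turn '[0,0,0,0,0]' --hand '[0.5,0.5,0.5,0.5,0.5]'

```text
clock: 50.33
eef_pos: [0.469, -0.3549, 0.3157]
tool_rot: [0.723, 0.69, 0.009, -0.032]
ft_force: [-0.5, -0.1, 0.4]
grip_width: 0.0426
```

```bash
python3 -c "
from workcell import *
print(job_done(), get_obs()['clock'])"
```

```text
the job is handed in; nothing more can be done
the job is handed in; nothing more can be done
```

The job is handed in. All three plates that were there are in the rack, and the marker hangs on the white band. The whole run took about 50 s on the robot's clock.

**Plates:** Both plates on the near stand and the one on the far stand were pushed upright with a finger, pinched and lowered until the force reading showed contact. They went into slots 3, 2 and 1. My last check found their tops 126–130 mm up (126 expected) and each sitting in its own slot.

**Marker:** It had been knocked about 4–5 cm aside during the run, so I measured it again before gripping it. I hooked it on at the left end, slid it along the bar under light contact, and released it. The scene camera puts the hook within 1 mm of the band's middle. The top camera puts it about 4 mm off; the limit is 14 mm. It hangs nearly upright, and the gripper was well clear of everything at hand-in.

**What went wrong or disagreed:**
- My first attempt on a plate passed over its top, because the fingertips sit about 16 mm behind the reported TCP at a 30 mm opening. I corrected for this by the cameras.
- One turn hit the last joint's limit and left the tool tilted about 4 degrees for the rest of the run. I compensated in each later move.
- The cameras disagreed by about 3–6 mm along y.
- I did not measure the bin, can, roll and carton again. They look unmoved in the last picture.

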